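# Pack the pocket volumes into the shipping case

### The job

Open the shipping case first: swing the red-barred hasp back well past upright, clear of the lid, then raise the lid to upright or beyond. Next lay all the small red pocket volumes flat in the tray, side by side and none on another or on the rim, while the tray is still outside on its board; then slide the loaded tray into the case until it is fully home, shut the lid, and swing the hasp down flat over the catch again. Never lift the lid while the hasp is over it, nor fold the hasp down while the lid is up, and leave everything else on the bench where it is.

Things in the scene. Friction and masses are not known exactly. Their poses are not given: they have to be found in the camera images.
- case: wooden shipping case on a fixed base board that runs on in front. Origin on the table under the case's centre; own x points in from the open end, y to the hasp side, z up. Board 6 mm thick, 200 mm wide, x = -355 to +105 mm. Walls 8 mm thick, tops at z = 68 mm, inside width 162 mm, back wall's inner face at x = +97 mm. A fully home tray has its origin at x = 0, y = 0
- mouth (a point): centre of the case's open end, on the board (case x = -105, y = 0, z = 6 mm), axes as the case; 162 mm wide between the walls, with two short flared metal guides that widen it to about 195 mm at 27 mm in front. No roof while the lid is up
- hasp (a joint): angle of the steel hasp (rad): 0 = flat over the lid with the brass catch standing through its slot, 1.5 = about upright, 2.6 = stop, folded right back off the lid. It swings about a line parallel to the case's x; friction holds it at any angle (1 to 2 N at its bar)
- hasp_hinge (a point): point on the hasp's hinge line, outside the case wall, at case x = +50, y = +97, z = 82 mm; axes as the case
- hasp_bar (a point): centre of the red round cross-bar at the hasp's free end: 12 mm thick, 46 mm long, parallel to the hinge line, on a central neck, so it can be pinched end to end from above and turns between the fingers. 79 mm from the hinge line; shut it is at case x = +50, y = +19, z = 96 mm, 20 mm above the lid's top face; opening lifts it up and over to the +y side
- lid (a joint): angle of the lid (rad): 0 = shut, 1.57 = upright, 1.8 = stop. Hinge line parallel to the case's x along the side away from the hasp; friction holds it at any angle (about 2 to 4 N at its bar). Lid 218 by 172 by 8 mm, top face at z = 76 mm when shut
- lid_hinge (a point): point on the lid's hinge line, at case x = -50, y = -89, z = 72 mm; axes as the case
- lid_bar (a point): centre of the black round bar handle on the lid: 12 mm thick, 50 mm long, parallel to the hinge line, on a central neck, to be pinched end to end from above. 147 mm from the hinge line; shut it is at case x = -50, y = +56, z = 98 mm. Two 40 mm wide steel lugs under the lid's mouth end hang to z = 46 mm at case x = -105 to -113 mm: a shut lid keeps a home tray in, or any tray out
- tray: grey tray with a blue front panel, standing on the loading board; 250 g, slides. Origin under its centre, own x points to the end that enters the case first. 194 by 156 mm, floor 6 mm thick, rim 12 mm high on three sides, panel 8 mm thick and 49 mm high at x = -97 mm. Clear floor x = -89 to +93, y = -74 to +74 mm: holds four volumes, two by two, long sides along x
- fin (a point): middle of the tray's black fin handle, at tray x = -120, y = 0, z = 40 mm, axes as the tray; the fin sticks out of the panel to tray x = -142 mm, is 14 mm thick (y = -7 to +7), its top at tray z = 56 mm; pinch it across y from above
- book1: small dark-red leather-bound pocket volume with gilt bands, lying flat: 80 (own x) by 54 (own y) by 24 mm thick (own z, up), about 90 g; origin at its middle, 12 mm above what it lies on; either face may be up. Two to four of book1..book4 are present (None if absent)
- book2: small dark-red leather-bound pocket volume with gilt bands, lying flat: 80 (own x) by 54 (own y) by 24 mm thick (own z, up), about 90 g; origin at its middle, 12 mm above what it lies on; either face may be up. Two to four of book1..book4 are present (None if absent)
- book3: small dark-red leather-bound pocket volume with gilt bands, lying flat: 80 (own x) by 54 (own y) by 24 mm thick (own z, up), about 90 g; origin at its middle, 12 mm above what it lies on; either face may be up. Two to four of book1..book4 are present (None if absent)
- book4: small dark-red leather-bound pocket volume with gilt bands, lying flat: 80 (own x) by 54 (own y) by 24 mm thick (own z, up), about 90 g; origin at its middle, 12 mm above what it lies on; either face may be up. Two to four of book1..book4 are present (None if absent)
- tape_roll: roll of brown packing tape standing on its flat side, 80 mm across, 45 mm high, lying among the volumes; not part of the job; origin at the centre of its underside
- mug: blue mug, 80 mm across, 90 mm high, beyond the case; not part of the job; origin at the centre of its underside
- glue: white jar with an orange cap, 60 mm across, 85 mm high, beyond the case; not part of the job; origin at the centre of its underside
- brush: dusting brush lying near the robot; not part of the job; origin at the centre of its underside
- magnifier: hand magnifier lying flat, lens 72 mm across, beyond the tray; not part of the job; origin at the centre of its underside
There are look-alikes about, which are no part of the job. Leave any green or turquoise look-alike of the book2 alone.

How it is judged:
By the outcome, as a careful person would: the job done as asked, in the order asked, and still so for the second after the job is handed in, with the robot touching nothing.
Of book1, book2, book3, book4 only 2 to 4 are there at a start; the rules pass over those that are not, and their reading is None.
At some moment in a run one of book1, book2, book3, book4 may be knocked a few centimetres aside while the robot is not near it.
Once in a run the grip may slacken for a moment while it holds something.
It also fails if it takes over 210 s, if anything falls off the work surface, if the arm or the gripper's body presses on something with over 40 N, if the wrist force passes 120 N, or if a joint passes its speed limit or range.

### The arm

A 6-joint arm with a two-finger parallel gripper is mounted at the origin on the work surface. World frame = base frame: x ahead of the robot, y to its left, z up, the work surface at z = 0. Lengths are in m, angles in rad, forces in N, time in s.
With the tool pointing down it reaches from about 0.25 to 0.8 m from the base axis. Payload 8.5 kg.
Tool frame: the origin (TCP) lies midway between the tips of the shut fingers; the grasp point (between the pads) lies 19 mm behind it; y points along the fingers, x is the direction in which the jaws open and shut, and the axes are right-handed (so a half turn about y gives the same grasp; the last joint's range is limited). The gripper opens to 85 mm and grips with 20 to 120 N. Pads are 22 mm wide; open, the fingers measure 114 mm over their backs; the gripper's body (76 mm by 85 mm) begins 54 mm behind the grasp point. The pads swing forward as they close: fully open they stand 13 mm farther back than shut.
Start: joints at [1.342, 0.238, -0.013, 1.319, 0, 1.571], TCP at [0.119, 0.511, 0.231] pointing down, gripper open.
Joint ranges: [-2.66, 2.66], [-1.03, 1.9], [-1.14, 1.46], [-1.82, 2.27], [-1.45, 1.34], [-3.14, 3.14]. Speed limits (rad/s): [2.22, 2.22, 2.79, 3.14, 3.14, 3.14].

### API

Orientations are given as a 3x3 rotation matrix whose columns are the frame's x, y, z axes.
In Python, from cell import get_state, get_image, camera_params, job_done, recognise gives the robot as it stands.
- The arm moves only by the tool jog_arm, never from a script. Its argument "increments" is a list of rows, each an object with "dp": the shift along the tool's x, y, z in mm, a list of three; "yaw": the turn about the tool's y in rad; "hand": the opening, from 0 (shut) to 1 (fully open). In form: [{"dp": [x, y, z], "yaw": yaw, "hand": hand}, ...]. A call has 1 to 20 rows; each row is the pose to reach, as a shift and turn from the pose commanded when the call began, along the tool's axes at that moment; what a row does not reach only later rows make up. A row lasts 1/12 s, in which the tool goes at most 41.7 mm and 7.16 degrees, less where a joint would pass 70% of its speed; a pose out of reach is approached as far as the arm can. A call with a gripper value outside its range is refused whole. The fingers move at their own pace and stop on an object; "grip_force" is the grip in N (left out, the last holds). Time passes only in rows, so rows that repeat a pose let the fingers close. It gives the time, the measured TCP pose, the force and the opening at its end, in the units of the state.
- get_state(): the state, without advancing time (a new reading comes with each control period).
- get_image(name): name is "scene" or "top" or "wrist"; returns (picture, depth): 400x640x3 uint8, red, green, blue; 400x640 float32, m along the optical axis (not along the pixel's ray), 0 where there is no reading.
- camera_params(name): a dict with "fov_y" (degrees; the focal length in pixels is half the picture's height over the tangent of half this angle, whatever the lens; pixels are square), "cx", "cy" (the principal point, pixels), "camera_from_world" (4x4, takes a point from world to camera coordinates). Camera axes: x right, y up, looking along -z (the intrinsics and any distortion apply to the point x, -y, -z); pixel columns grow to the right and rows downward; lengths in m; the calibration is good to about 2 mm. A picture is of the moment at which its call begins: read the wrist's pose just before it. camera_params takes no time and is no camera call; for the wrist camera it gives the pose at the moment of the call.
- job_done(): hands the job in, once; it reports no verdict.
Trained networks look in the newest picture that a camera, given by its name, has taken for a name from the list of things; names that differ only in an ending like _2 or _b are one class to them, and where a whole thing is asked for, a point or a joint stands for the part that bears it (a point fixed in the world has none). Each returns a list of dicts, best first, with "score" (0 to 1); they miss things now and then, are a little off and sometimes report something else, mostly with a low value. They report only what shows in the picture. A call takes as long as a camera call. They do not tell look-alikes from the thing itself.
- recognise(camera, label): "point" ([x, y, z] in m, in the coordinates of the camera as it stood for that picture, good to about 4 mm: the middle of the surface that is visible of it).
The state is a dict: "time": time; "joint_positions": joint angles; "joint_velocities": joint speeds; "joint_efforts": joint torques, N m; "ee_pos": TCP position; "eef_rot": TCP orientation; "force": force on the tool from outside, world axes, zero at the start; "ft_torque": the same for the moment, N m; "width": opening from 0.0 (shut) to 1.0 (fully open).
Only numpy, scipy, OpenCV 4.12 (cv2) and the standard library are available. Lean on these libraries where they do the work, as an engineer would, in place of code of your own. Each camera call takes 0.05 s, during which the arm holds its last target.

## Working session

There is one attempt and no reset: what is moved stays moved. The work goes in short steps, Python scripts to look and compute and a tool call to move; the robot and the scene stay as the last step left them, time stands still between calls to the robot, and variables do not carry over. Pictures are saved under pics/ and viewed, and the job is handed in when it is done.

Besides the shell and the picture viewer there is one more tool, called after "Request:" as a command line: name --argument value ..., lists and objects as JSON in quotes. jog_arm: Moves the arm, as the interface text tells. Its arguments: {"type":"object","properties":{"increments":{"type":"array","items":{"type":"object","properties":{"dp":{"type":"array","items":{"type":"number"}},"yaw":{"type":"number"},"hand":{"type":"number"}}}},"grip_force":{"type":"number"}},"required":["increments"]}

```bash
ls; mkdir -p pics
cat > h.py <<'E'
import numpy as np, cv2
from cell import get_state, get_image, camera_params, job_done, recognise
def save(n,im): cv2.imwrite('pics/'+n,im[:,:,::-1])
def w2c(p): return np.array(p['camera_from_world'])
def deproj(p,u,v,d):
    f=200/np.tan(np.radians(p['fov_y'])/2)
    c=np.array([(u-p['cx'])/f*d,-(v-p['cy'])/f*d,-d,1.0])
    return (np.linalg.inv(w2c(p))@c)[:3]
def cloud(p,depth):
    f=200/np.tan(np.radians(p['fov_y'])/2)
    v,u=np.mgrid[0:400,0:640]
    c=np.stack([(u-p['cx'])/f*depth,-(v-p['cy'])/f*depth,-depth,np.ones_like(depth)],-1)
    return (c@np.linalg.inv(w2c(p)).T)[...,:3]
def proj(p,P):
    f=200/np.tan(np.radians(p['fov_y'])/2)
    c=w2c(p)@np.append(P,1)
    return p['cx']+f*c[0]/-c[2], p['cy']-f*c[1]/-c[2]
def c2w(p,q): return (np.linalg.inv(w2c(p))@np.append(q,1))[:3]
E
python3 - <<'E'
from h import *
s=get_state(); print({k:np.round(v,3).tolist() for k,v in s.items()})
for n in ['scene','top','wrist']:
    p=camera_params(n); print(n,{k:(np.round(v,3).tolist()) for k,v in p.items()})
    im,d=get_image(n); save(n+'0.png',im); np.save('pics/'+n+'0.npy',d); print(d.min(),d.max())
    if n=='top':
        for l in ['case','tray','fin','hasp_bar','lid_bar','book1','tape_roll','mug','glue','brush','magnifier']:
            print(l,[(round(r['score'],2),np.round(c2w(p,r['point']),3).tolist(),np.round(proj(p,c2w(p,r['point']))).tolist()) for r in recognise(n,l)])
E
```

```text
pics
{'time': 0.0, 'joint_positions': [1.342, 0.239, -0.014, 1.319, -0.0, 1.571], 'joint_velocities': [0.001, -0.001, 0.001, 0.002, 0.002, 0.0], 'joint_efforts': [0.0, -53.878, 34.644, 0.019, 0.0, -0.0], 'ee_pos': [0.119, 0.511, 0.231], 'eef_rot': [[0.227, -0.0, -0.974], [0.974, -0.001, 0.227], [-0.001, -1.0, -0.0]], 'force': [-0.198, -0.391, -0.324], 'ft_torque': [-0.006, -0.025, -0.0], 'width': 1.003}
scene {'fov_y': 43.466, 'cx': 317.117, 'cy': 200.087, 'camera_from_world': [[-0.368, 0.93, 0.013, 0.265], [-0.729, -0.297, 0.616, 0.351], [0.577, 0.218, 0.787, -1.756], [0.0, 0.0, 0.0, 1.0]]}
0.0 3.5441089
top {'fov_y': 47.227, 'cx': 323.756, 'cy': 196.869, 'camera_from_world': [[0.003, -1.0, -0.022, -0.044], [0.994, 0.001, 0.114, -0.558], [-0.114, -0.022, 0.993, -1.173], [0.0, 0.0, 0.0, 1.0]]}
0.0 2.1460254
case [(0.86, [0.568, 0.19, 0.073], [232.0, 191.0]), (0.2, [0.558, -0.011, 0.016], [312.0, 197.0])]
tray [(0.6, [0.561, -0.014, 0.01], [313.0, 197.0])]
fin [(0.72, [0.554, -0.26, 0.025], [406.0, 198.0]), (0.72, [0.766, 0.171, 0.084], [241.0, 114.0]), (0.57, [0.558, -0.016, 0.015], 
[... 488 characters left out ...]
 0.024], [407.0, 246.0])]
tape_roll [(0.8, [0.671, -0.275, 0.044], [412.0, 154.0]), (0.49, [0.433, -0.264, 0.02], [408.0, 245.0])]
mug [(0.93, [0.778, 0.039, 0.041], [293.0, 114.0]), (0.57, [0.67, -0.274, 0.044], [412.0, 154.0]), (0.53, [0.555, -0.26, 0.025], [406.0, 198.0])]
glue [(0.97, [0.768, 0.173, 0.084], [240.0, 114.0])]
brush [(0.63, [0.343, -0.033, 0.018], [320.0, 279.0]), (0.22, [0.673, -0.277, 0.041], [413.0, 153.0])]
magnifier [(0.84, [0.758, -0.135, 0.009], [358.0, 125.0])]
wrist {'fov_y': 59.031, 'cx': 318.314, 'cy': 196.004, 'camera_from_world': [[0.226, 0.974, -0.001, -0.525], [-0.937, 0.217, -0.273, 0.036], [-0.266, 0.063, 0.962, -0.379], [0.0, 0.0, 0.0, 1.0]]}
0.0 0.4658461
```

View pics/top0.png

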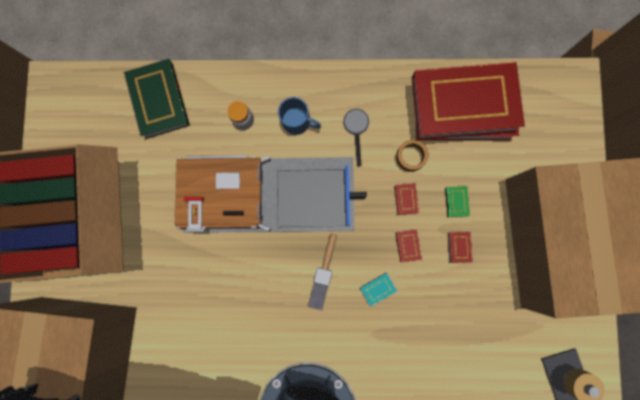

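View pics/scene0.png

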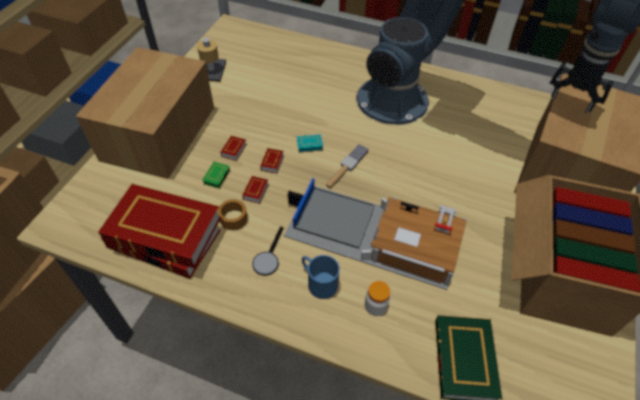

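Run:
```python
import cv2
a=cv2.imread('pics/top0.png')
cv2.imwrite('pics/crop0.png',cv2.resize(a[150:320,150:490],None,fx=2.35,fy=2.35,interpolation=cv2.INTER_CUBIC))
```

```text
(no output)
```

View pics/crop0.png

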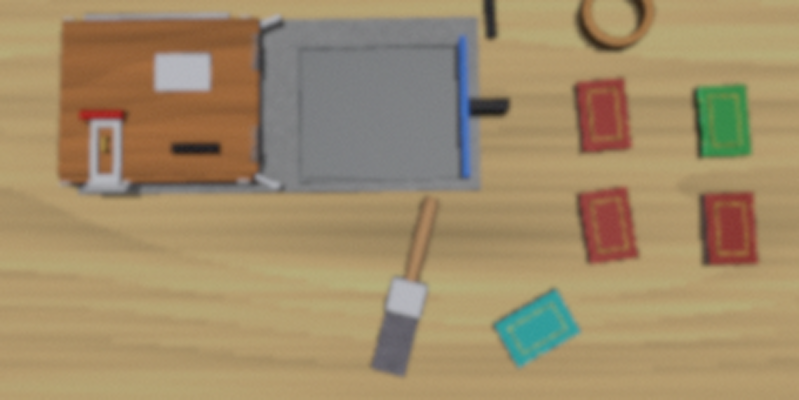

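The top view shows the red books at px (406,198), (408,246) and (460,247). The look-alikes are green at (458,200) and turquoise at (378,289), plus a large red volume at (468,100), and I'll leave those alone. The mouth faces world -y and the hasp is on the robot side. Next I'll measure poses.

```bash
cat >> h.py <<'E'
def books(cam='top',im=None,d=None):
    p=camera_params(cam)
    if im is None: im,d=get_image(cam)
    P=cloud(p,d); hsv=cv2.cvtColor(im,cv2.COLOR_RGB2HSV)
    h,s,v=[hsv[...,i].astype(int) for i in range(3)]
    m=((h<8)|(h>172))&(s>110)&(v>60)&(P[...,2]>0.012)&(P[...,2]<0.06)&(d>0)
    n,l,st,c=cv2.connectedComponentsWithStats(m.astype(np.uint8))
    out=[]
    for i in range(1,n):
        if st[i,4]<150: continue
        q=P[l==i]; z=np.median(q[:,2])
        q=q[abs(q[:,2]-z)<0.006]
        (cx,cy),(w,hh),a=cv2.minAreaRect((q[:,:2]*1000).astype(np.float32))
        if w<hh: w,hh,a=hh,w,a+90
        a=(a+90)%180-90
        out.append((cx/1000,cy/1000,z,w,hh,a,tuple(np.round(c[i]).astype(int))))
    return out
E
python3 - <<'E'
from h import *
p=camera_params('top'); im=cv2.imread('pics/top0.png')[:,:,::-1].copy(); d=np.load('pics/top0.npy')
for b in books('top',im,d): print(np.round(b[:6],4),b[6])
P=cloud(p,d)
def rect(m,name):
    q=P[m]; r=cv2.minAreaRect((q[:,:2]*1000).astype(np.float32)); print(name,m.sum(),np.round(r[0],1),np.round(r[1],1),r[2],'z',np.median(q[:,2]))
z=P[...,2]; X=P[...,0];Y=P[...,1]
reg=(X>0.45)&(X<0.68)&(Y>-0.2)&(Y<0.34)
lid=reg&(abs(z-0.076)<0.006)&(Y>0.06)
lid=cv2.morphologyEx(lid.astype(np.uint8),cv2.MORPH_OPEN,np.ones((5,5)))>0
rect(lid,'lid')
hsv=cv2.cvtColor(im,cv2.COLOR_RGB2HSV); h,s,v=[hsv[...,i].astype(int) for i in range(3)]
rect(reg&(h>105)&(h<125)&(s>120)&(z>0.04),'panel')
print('table z',np.median(z[(X>0.3)&(X<.45)&(Y>0)&(Y<.2)]))
rect(reg&((h<8)|(h>172))&(s>150)&(z>0.08),'haspbar')
rect(reg&(v<50)&(z>0.08)&(Y>0.06)&(Y<0.2),'lidbar')
rect(reg&(v<50)&(z>0.04)&(Y<-0.1),'fin')
rect(reg&(z>0.004)&(z<0.03)&(Y<0.05)&(s<60),'traybase')
E
```

```text
[ 7.206000e-01 -4.832000e-01  5.280000e-02  1.394718e+02  1.988140e+01
 -8.209260e+01] (np.int64(497), np.int64(134))
[ 5.54400e-01 -2.60900e-01  2.43000e-02  7.67329e+01  5.37942e+01
  4.76770e+00] (np.int64(405), np.int64(199))
[ 5.55400e-01 -2.62100e-01  2.44000e-02  4.84438e+01  2.58334e+01
  4.84500e+00] (np.int64(407), np.int64(198))
[ 4.31400e-01 -2.63300e-01  2.39000e-02  7.63306e+01  5.29094e+01
  8.20970e+00] (np.int64(407), np.int64(245))
[ 4.28900e-01 -3.98000e-01  2.39000e-02  7.52876e+01  5.32698e+01
  5.47900e-01] (np.int64(460), np.int64(247))
[ 4.31200e-01 -2.64700e-01  2.44000e-02  4.90991e+01  2.68990e+01
  7.46140e+00] (np.int64(409), np.int64(245))
[ 4.28900e-01 -4.00000e-01  2.45000e-02  4.96753e+01  2.63727e+01
  2.21340e+00] (np.int64(461), np.int64(247))
lid 5092 [573.3 229.6] [177.8 219. ] 0.866635799407959 z 0.07579363425794838
panel 171 [ 560.5 -105.2] [150.7  11.6] 1.5185781717300415 z 0.054654793701039095
table z -0.0002584746313085695
haspbar 60 [545.8 281.9] [ 7.4 43.4] 3.1396851539611816 z 0.10411109067390223
lidbar 40 [509.1 179.7] [ 5.3 40.4] 0.8456944227218628 z 0.10389830045488513
fin 25 [ 557.1 -129.5] [ 3.3 31.7] 2.702500581741333 z 0.061448740971650206
traybase 4138 [574.3 -43.7] [187.4 211. ] 89.99107360839844 z 0.01133504200417046
```

```bash
cat >> h.py <<'E'
def go(x,y,z,head=None):
    """head: angle (deg) of tool x axis ccw from world +Y"""
    s=get_state(); R=np.array(s['eef_rot']); e=np.array(s['ee_pos'])
    dp=R.T@(np.array([x,y,z])-e)*1000
    cur=np.degrees(np.arctan2(-R[0,0],R[1,0])); 
    yaw=0 if head is None else -np.radians(head-cur)
    print('dp',np.round(dp,1).tolist(),'yaw',round(yaw,3),'cur',np.round(e,4).tolist(),'head',round(cur,2),'rows',int(np.ceil(max(np.linalg.norm(dp)/41.7,abs(np.degrees(yaw))/7.16)))+2)
E
python3 - <<'E'
from h import *
p=camera_params('wrist'); M=np.linalg.inv(w2c(p)); print(M[:3,3], 'look',-M[:3,2])
go(0.50,0.21,0.26,1.0)
E
```

```text
[0.0512056  0.52729948 0.3737682 ] look [ 0.26583893 -0.06275134 -0.96197294]
dp [-207.0, -28.7, -439.3] yaw -0.246 cur [0.1191, 0.5113, 0.2313] head -13.11 rows 14
```

Request:
jog_arm --increments '[{"dp": [-100,-29,-200],"yaw": -0.1,"hand": 1},{"dp": [-207,-29,-439],"yaw": -0.246,"hand": 1},{"dp": [-207,-29,-439],"yaw": -0.246,"hand": 1},{"dp": [-207,-29,-439],"yaw": -0.246,"hand": 1},{"dp": [-207,-29,-439],"yaw": -0.246,"hand": 1},{"dp": [-207,-29,-439],"yaw": -0.246,"hand": 1},{"dp": [-207,-29,-439],"yaw": -0.246,"hand": 1},{"dp": [-207,-29,-439],"yaw": -0.246,"hand": 1},{"dp": [-207,-29,-439],"yaw": -0.246,"hand": 1},{"dp": [-207,-29,-439],"yaw": -0.246,"hand": 1},{"dp": [-207,-29,-439],"yaw": -0.246,"hand": 1},{"dp": [-207,-29,-439],"yaw": -0.246,"hand": 1},{"dp": [-207,-29,-439],"yaw": -0.246,"hand": 1},{"dp": [-207,-29,-439],"yaw": -0.246,"hand": 1},{"dp": [-207,-29,-439],"yaw": -0.246,"hand": 1}]'

```text
time: 1.95
ee_pos: [0.4994, 0.21, 0.2601]
eef_rot: [[-0.016, -0.001, -1.0], [1.0, -0.0, -0.016], [-0.0, -1.0, 0.001]]
force: [-0.5, 1.0, 0.0]
width: 1.001
```

Run:
```python
from h import *
p=camera_params('wrist'); im,d=get_image('wrist'); save('w1.png',im); np.save('pics/w1.npy',d)
P=cloud(p,d); z=P[...,2]
hsv=cv2.cvtColor(im,cv2.COLOR_RGB2HSV); h,s,v=[hsv[...,i].astype(int) for i in range(3)]
def rect(m,name):
    q=P[m]; 
    if len(q)<5: print(name,len(q)); return
    r=cv2.minAreaRect((q[:,:2]*1000).astype(np.float32)); print(name,m.sum(),np.round(r[0],1),np.round(r[1],1),round(r[2],2),'z',np.percentile(q[:,2],[5,50,95]).round(4))
rect(((h<8)|(h>172))&(s>150)&(z>0.085)&(z<.12),'haspbar')
rect((v<60)&(z>0.085)&(z<.12)&(P[...,1]<.25),'lidbar')
lid=(abs(z-.076)<.004)
lid=cv2.morphologyEx(lid.astype(np.uint8),cv2.MORPH_OPEN,np.ones((5,5)))>0
rect(lid,'lid')
go(0.50,0.21,0.26,1.0)
for l in ['hasp_bar','lid_bar']:print(l,[(round(r['score'],2),c2w(p,r['point']).round(4)) for r in recognise('wrist',l)])
```

```text
haspbar 636 [543.1 283.8] [10.9 46.1] 1.95 z [0.1    0.1039 0.1057]
lidbar 247 [507.7 193.8] [27.   8.8] 89.64 z [0.0893 0.103  0.1046]
lid 31457 [570.7 230.3] [178.2 218.4] 0.73 z [0.0749 0.0761 0.0774]
dp [-0.5, 0.2, -1.0] yaw 0.0 cur [0.499, 0.2104, 0.2602] head 1.01 rows 3
hasp_bar [(0.88, array([0.5267, 0.2801, 0.0858])), (0.39, array([ 0.5556, -0.0324,  0.0114]))]
lid_bar [(0.72, array([0.5615, 0.2207, 0.0775]))]
```

View pics/w1.png

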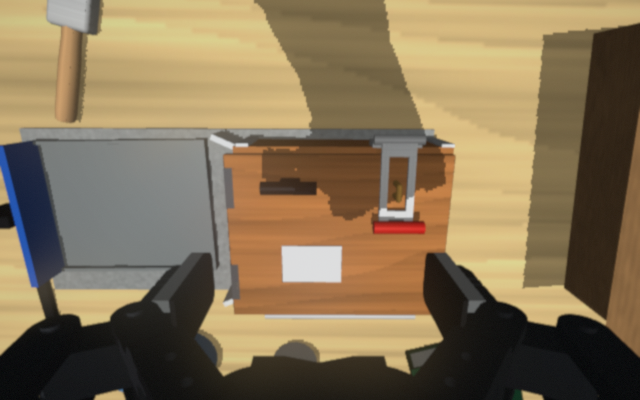

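Run:
```python
from h import *
p=camera_params('wrist'); d=np.load('pics/w1.npy'); P=cloud(p,d); z=P[...,2]; X=P[...,0];Y=P[...,1]
def rect(m,name):
    q=P[m]; r=cv2.minAreaRect((q[:,:2]*1000).astype(np.float32)); print(name,m.sum(),np.round(r[0],1),np.round(r[1],1),round(r[2],2),np.percentile(q[:,:2],[2,98],axis=0).round(4).tolist())
rect((z>.096)&(z<.107)&(Y<.23)&(X<.54)&(X>.48)&(Y>.14),'lidbar')
rect((z>.096)&(z<.107)&(Y>.24)&(X<.56)&(X>.5)&(Y<.33),'haspbar')
lid=(abs(z-.076)<.003)&(X>.5)
# lid edges: per row extents
for x in (.52,.56,.6,.63):
    m=lid&(abs(X-x)<.004); print(x,Y[m].min().round(4),Y[m].max().round(4))
for y in (.14,.18,.22,.24,.31):
    m=(abs(z-.076)<.003)&(abs(Y-y)<.004); print(y,X[m].min().round(4),X[m].max().round(4))
```

```text
lidbar 795 [508.7 184.4] [12.2 49.4] 1.13 [[0.5029, 0.1606], [0.5146, 0.2083]]
haspbar 723 [529.8 284.5] [39.5 46.4] 1.55 [[0.5375, 0.2621], [0.5492, 0.3071]]
0.52 0.1216 0.3391
0.56 0.1225 0.3402
0.6 0.1228 0.3209
0.63 0.1234 0.3233
0.14 0.4827 0.6537
0.18 0.4819 0.658
0.22 0.4813 0.6577
0.24 0.4811 0.6593
0.31 0.4722 0.6573
```

Request:
jog_arm --increments '[{"dp": [73,110,-45],"yaw": 0,"hand": 0.9},{"dp": [73,110,-45],"yaw": 0,"hand": 0.9},{"dp": [73,110,-45],"yaw": 0,"hand": 0.9},{"dp": [73,110,-45],"yaw": 0,"hand": 0.9},{"dp": [73,110,-45],"yaw": 0,"hand": 0.9},{"dp": [73,130,-45],"yaw": 0,"hand": 0.9},{"dp": [73,150,-45],"yaw": 0,"hand": 0.9},{"dp": [73,165,-45],"yaw": 0,"hand": 0.9},{"dp": [73,180,-45],"yaw": 0,"hand": 0.9},{"dp": [73,180,-45],"yaw": 0,"hand": 0.9},{"dp": [73,180,-45],"yaw": 0,"hand": 0.9}]' --grip_force 30

```text
time: 3.02
ee_pos: [0.543, 0.2836, 0.0817]
eef_rot: [[-0.018, 0.0, -1.0], [1.0, -0.0, -0.018], [-0.0, -1.0, -0.0]]
force: [-0.3, 0.6, -0.1]
width: 0.898
```

Run:
```python
from h import *
im,d=get_image('wrist'); save('w2.png',im); go(.5432,.284,.08,1.0)
```

```text
dp [0.1, 2.2, 0.4] yaw -0.0 cur [0.5436, 0.2839, 0.0822] head 1.0 rows 3
```

View pics/w2.png

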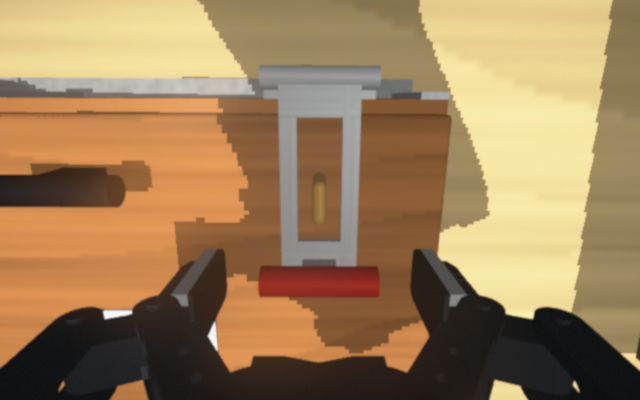

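The bar, centred near px (319,281), sits squarely between the open fingers, so I'll close on it.

Request:
jog_arm --increments '[{"dp": [0,0,0],"yaw": 0,"hand": 0.3},{"dp": [0,0,0],"yaw": 0,"hand": 0.3},{"dp": [0,0,0],"yaw": 0,"hand": 0.3},{"dp": [0,0,0],"yaw": 0,"hand": 0.3},{"dp": [0,0,0],"yaw": 0,"hand": 0.3},{"dp": [0,0,0],"yaw": 0,"hand": 0.3},{"dp": [0,0,0],"yaw": 0,"hand": 0.3},{"dp": [0,0,0],"yaw": 0,"hand": 0.3}]' --grip_force 40

```text
time: 3.73
ee_pos: [0.5442, 0.2838, 0.0806]
eef_rot: [[-0.017, 0.001, -1.0], [1.0, -0.0, -0.017], [-0.0, -1.0, -0.001]]
force: [4.5, -2.0, 2.0]
width: 0.528
```

Run:
```python
from h import *
print('hasp: dp=(0,-dz,dy)')
f=np.arctan2(14,78); 
for a in np.linspace(0,2.5,19): print(round(a,2), round(-79.2*(np.sin(a+f)-np.sin(f))), round(79.2*(np.cos(f)-np.cos(a+f))))
print('lid: rows (0,-dz,dy)')
f=np.arctan2(26,145)
for a in np.linspace(0,1.68,19): print(round(a,2), round(-147.3*(np.sin(a+f)-np.sin(f))), round(147.3*(-np.cos(f)+np.cos(a+f))))
```

```text
hasp: dp=(0,-dz,dy)
0.0 0 0
0.14 -11 3
0.28 -21 7
0.42 -30 12
0.56 -39 19
0.69 -47 27
0.83 -53 36
0.97 -58 46
1.11 -62 56
1.25 -64 67
1.39 -65 78
1.53 -64 89
1.67 -62 99
1.81 -59 110
1.94 -53 119
2.08 -47 128
2.22 -40 136
2.36 -31 143
2.5 -21 149
lid: rows (0,-dz,dy)
0.0 0 0
0.09 -13 -3
0.19 -26 -7
0.28 -39 -13
0.37 -51 -19
0.47 -62 -27
0.56 -73 -36
0.65 -83 -46
0.75 -92 -56
0.84 -99 -68
0.93 -106 -80
1.03 -112 -92
1.12 -116 -105
1.21 -119 -119
1.31 -121 -132
1.4 -121 -146
1.49 -121 -160
1.59 -119 -173
1.68 -115 -187
```

Gripped at 45 mm, as expected. Now I'll swing the hasp open.

Request:
jog_arm --increments '[{"dp": [0,-11,3],"yaw": 0,"hand": 0.3},{"dp": [0,-21,7],"yaw": 0,"hand": 0.3},{"dp": [0,-30,12],"yaw": 0,"hand": 0.3},{"dp": [0,-39,19],"yaw": 0,"hand": 0.3},{"dp": [0,-47,27],"yaw": 0,"hand": 0.3},{"dp": [0,-53,36],"yaw": 0,"hand": 0.3},{"dp": [0,-58,46],"yaw": 0,"hand": 0.3},{"dp": [0,-62,56],"yaw": 0,"hand": 0.3},{"dp": [0,-64,67],"yaw": 0,"hand": 0.3},{"dp": [0,-65,78],"yaw": 0,"hand": 0.3},{"dp": [0,-64,89],"yaw": 0,"hand": 0.3},{"dp": [0,-62,99],"yaw": 0,"hand": 0.3},{"dp": [0,-59,110],"yaw": 0,"hand": 0.3},{"dp": [0,-53,119],"yaw": 0,"hand": 0.3},{"dp": [0,-47,128],"yaw": 0,"hand": 0.3},{"dp": [0,-40,136],"yaw": 0,"hand": 0.3},{"dp": [0,-31,143],"yaw": 0,"hand": 0.3},{"dp": [0,-21,149],"yaw": 0,"hand": 0.3},{"dp": [0,-21,149],"yaw": 0,"hand": 0.3},{"dp": [0,-21,149],"yaw": 0,"hand": 0.3}]'

```text
time: 5.4
ee_pos: [0.3918, 0.2817, 0.1012]
eef_rot: [[-0.019, -0.003, -1.0], [1.0, 0.001, -0.019], [0.001, -1.0, 0.003]]
force: [-5.6, 3.1, 5.6]
width: 0.521
```

Run:
```python
from h import *
im,d=get_image('wrist'); save('w3.png',im); s=get_state(); print(s['force'],s['width'],s['ee_pos'])
```

```text
[-5.76504063  2.3001565   5.71317743] 0.5240402831139348 [0.39190173 0.28162198 0.10131026]
```

View pics/w3.png

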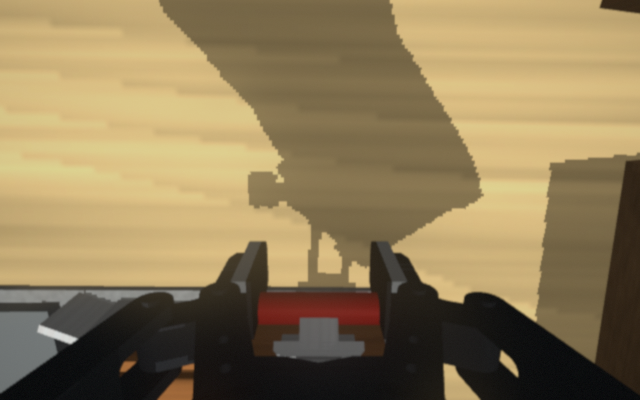

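Request:
jog_arm --increments '[{"dp": [0,0,0],"yaw": 0,"hand": 0.95},{"dp": [0,0,0],"yaw": 0,"hand": 0.95},{"dp": [0,0,0],"yaw": 0,"hand": 0.95},{"dp": [0,0,0],"yaw": 0,"hand": 0.95},{"dp": [0,-40,0],"yaw": 0,"hand": 0.95},{"dp": [0,-80,0],"yaw": 0,"hand": 0.95},{"dp": [-20,-100,-25],"yaw": 0,"hand": 0.95},{"dp": [-99,-100,-115],"yaw": 0,"hand": 0.95},{"dp": [-99,-100,-115],"yaw": 0,"hand": 0.95},{"dp": [-99,-100,-115],"yaw": 0,"hand": 0.95},{"dp": [-99,-100,-115],"yaw": 0,"hand": 0.95},{"dp": [-99,-70,-115],"yaw": 0,"hand": 0.9},{"dp": [-99,-35,-115],"yaw": 0,"hand": 0.9},{"dp": [-99,-35,-115],"yaw": 0,"hand": 0.9},{"dp": [-99,-35,-115],"yaw": 0,"hand": 0.9}]'

```text
time: 6.7
ee_pos: [0.5097, 0.1838, 0.1353]
eef_rot: [[-0.017, -0.004, -1.0], [1.0, -0.001, -0.017], [-0.001, -1.0, 0.004]]
force: [0.5, -0.6, 1.5]
width: 0.899
```

Run:
```python
from h import *
im,d=get_image('wrist'); save('w4.png',im); p=camera_params('wrist'); P=cloud(p,d); z=P[...,2];X=P[...,0];Y=P[...,1]
m=(z>.094)&(z<.107)&(Y<.23)&(X<.54)&(X>.48)&(Y>.14); q=P[m]
print(cv2.minAreaRect((q[:,:2]*1000).astype(np.float32)))
go(.5087,.1844,.082,1.0)
```

```text
((509.82037353515625, 184.28472900390625), (11.754359245300293, 49.9897346496582), 1.4248631000518799)
dp [0.1, 55.0, 2.2] yaw -0.0 cur [0.5109, 0.1844, 0.137] head 0.99 rows 4
```

View pics/w4.png

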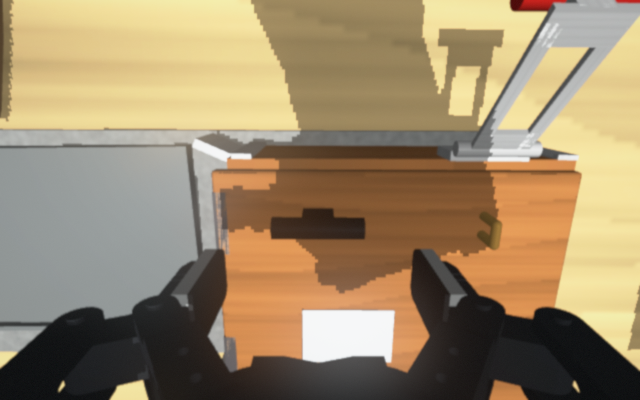

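The hasp is folded well back, with its bar at the top right, and the lid bar at px (318,228) is centred. I'll descend and grip.

Request:
jog_arm --increments '[{"dp": [0,20,1],"yaw": 0,"hand": 0.9},{"dp": [0,40,1],"yaw": 0,"hand": 0.9},{"dp": [0,54,1],"yaw": 0,"hand": 0.9},{"dp": [0,54,1],"yaw": 0,"hand": 0.9},{"dp": [0,54,1],"yaw": 0,"hand": 0.9},{"dp": [0,54,1],"yaw": 0,"hand": 0.3},{"dp": [0,54,1],"yaw": 0,"hand": 0.3},{"dp": [0,54,1],"yaw": 0,"hand": 0.3},{"dp": [0,54,1],"yaw": 0,"hand": 0.3},{"dp": [0,54,1],"yaw": 0,"hand": 0.3},{"dp": [0,54,1],"yaw": 0,"hand": 0.3},{"dp": [0,54,1],"yaw": 0,"hand": 0.3}]'

```text
time: 7.75
ee_pos: [0.5112, 0.1834, 0.0843]
eef_rot: [[-0.017, 0.003, -1.0], [1.0, -0.002, -0.017], [-0.002, -1.0, -0.003]]
force: [-0.4, -6.1, 9.0]
width: 0.58
```

Request:
jog_arm --increments '[{"dp": [0,-13,-3],"yaw": 0,"hand": 0.3},{"dp": [0,-26,-7],"yaw": 0,"hand": 0.3},{"dp": [0,-39,-13],"yaw": 0,"hand": 0.3},{"dp": [0,-51,-19],"yaw": 0,"hand": 0.3},{"dp": [0,-62,-27],"yaw": 0,"hand": 0.3},{"dp": [0,-73,-36],"yaw": 0,"hand": 0.3},{"dp": [0,-83,-46],"yaw": 0,"hand": 0.3},{"dp": [0,-92,-56],"yaw": 0,"hand": 0.3},{"dp": [0,-99,-68],"yaw": 0,"hand": 0.3},{"dp": [0,-106,-80],"yaw": 0,"hand": 0.3},{"dp": [0,-112,-92],"yaw": 0,"hand": 0.3},{"dp": [0,-116,-105],"yaw": 0,"hand": 0.3},{"dp": [0,-119,-119],"yaw": 0,"hand": 0.3},{"dp": [0,-121,-132],"yaw": 0,"hand": 0.3},{"dp": [0,-121,-146],"yaw": 0,"hand": 0.3},{"dp": [0,-121,-160],"yaw": 0,"hand": 0.3},{"dp": [0,-119,-173],"yaw": 0,"hand": 0.3},{"dp": [0,-115,-187],"yaw": 0,"hand": 0.3},{"dp": [0,-115,-187],"yaw": 0,"hand": 0.3},{"dp": [0,-115,-187],"yaw": 0,"hand": 0.3}]'

```text
time: 9.42
ee_pos: [0.699, 0.186, 0.1991]
eef_rot: [[-0.016, 0.004, -1.0], [1.0, -0.001, -0.016], [-0.001, -1.0, -0.004]]
force: [3.5, -6.1, 4.1]
width: 0.56
```

Run:
```python
from h import *
im,d=get_image('scene'); save('s1.png',im); s=get_state(); print(s['force'],s['width'],s['ee_pos'])
```

```text
[ 2.55825906 -6.97252179  4.93513913] 0.5651162860212507 [0.69865607 0.18598174 0.19909581]
```

View pics/s1.png

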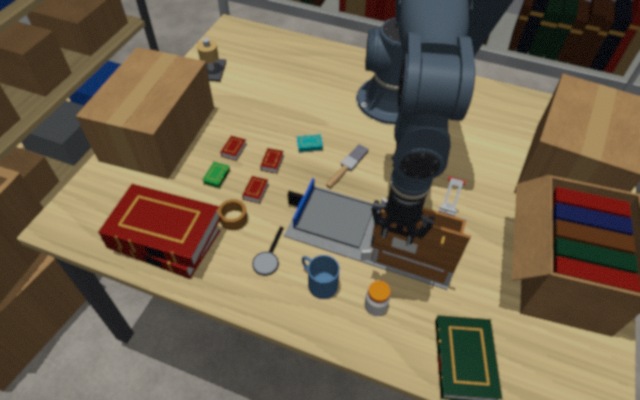

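Request:
jog_arm --increments '[{"dp": [0,0,0],"yaw": 0,"hand": 0.9},{"dp": [0,0,0],"yaw": 0,"hand": 0.9},{"dp": [0,0,0],"yaw": 0,"hand": 0.9},{"dp": [0,0,0],"yaw": 0,"hand": 0.9},{"dp": [0,-20,-2],"yaw": 0,"hand": 0.9},{"dp": [0,-50,-3],"yaw": 0,"hand": 0.9},{"dp": [0,-90,-3],"yaw": 0,"hand": 0.9},{"dp": [0,-120,-3],"yaw": 0,"hand": 0.9},{"dp": [0,-120,-3],"yaw": 0,"hand": 0.9},{"dp": [-100,-120,60],"yaw": 0,"hand": 0.9},{"dp": [-200,-120,120],"yaw": 0,"hand": 0.9},{"dp": [-460,-120,235],"yaw": 0,"hand": 0.9},{"dp": [-460,-120,235],"yaw": 0,"hand": 0.9},{"dp": [-460,-120,235],"yaw": 0,"hand": 0.9},{"dp": [-460,-120,235],"yaw": 0,"hand": 0.9},{"dp": [-460,-120,235],"yaw": 0,"hand": 0.9},{"dp": [-460,-120,235],"yaw": 0,"hand": 0.9},{"dp": [-460,-120,235],"yaw": 0,"hand": 0.9},{"dp": [-460,-120,235],"yaw": 0,"hand": 0.9},{"dp": [-460,-120,235],"yaw": 0,"hand": 0.9}]'

```text
time: 11.13
ee_pos: [0.4946, -0.2237, 0.3177]
eef_rot: [[-0.018, 0.001, -1.0], [1.0, -0.0, -0.018], [-0.0, -1.0, -0.001]]
force: [0.2, -0.9, 0.3]
width: 0.905
```

Run:
```python
from h import *
s=get_state(); print(np.round(s['joint_positions'],2), s['ee_pos'],s['width'])
im,d=get_image('top'); save('t2.png',im); 
for b in books('top',im,d): print('top',np.round(b[:6],4),b[6])
p=camera_params('wrist');im,d=get_image('wrist'); save('w5.png',im)
for b in books('wrist',im,d): print('wr',np.round(b[:6],4),b[6])
```

```text
[-0.42  0.26  0.23  1.54  0.   -0.44] [ 0.49462278 -0.22366296  0.3176775 ] 0.9047424877019367
wr [ 4.27800e-01 -3.94900e-01  2.38000e-02  7.57599e+01  5.32696e+01
  1.24340e+00] (np.int64(175), np.int64(84))
wr [ 4.32100e-01 -2.59900e-01  2.39000e-02  7.86800e+01  5.30486e+01
  8.40190e+00] (np.int64(292), np.int64(101))
wr [ 4.27900e-01 -3.94900e-01  2.42000e-02  4.85127e+01  2.75107e+01
  3.38930e+00] (np.int64(177), np.int64(96))
wr [ 4.31700e-01 -2.60400e-01  2.43000e-02  5.00903e+01  2.67388e+01
  8.76310e+00] (np.int64(291), np.int64(102))
wr [ 5.54600e-01 -2.57100e-01  2.41000e-02  7.77077e+01  5.27516e+01
  4.86110e+00] (np.int64(295), np.int64(199))
wr [ 5.55500e-01 -2.57300e-01  2.46000e-02  4.97988e+01  2.61681e+01
  5.08930e+00] (np.int64(294), np.int64(201))
wr [ 7.13000e-01 -3.32500e-01  5.53000e-02  6.17812e+01  5.79080e+00
 -8.52368e+01] (np.int64(235), np.int64(322))
```

View pics/t2.png

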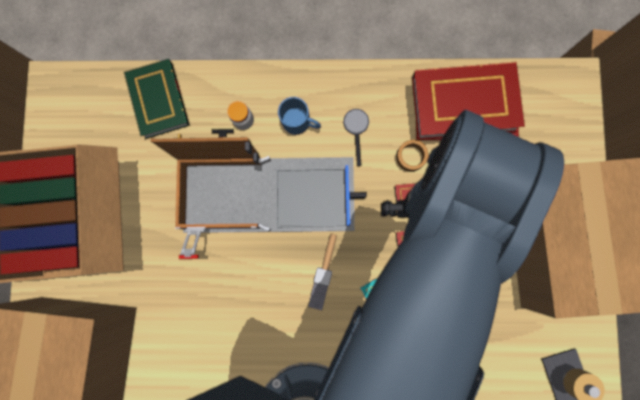

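View pics/w5.png

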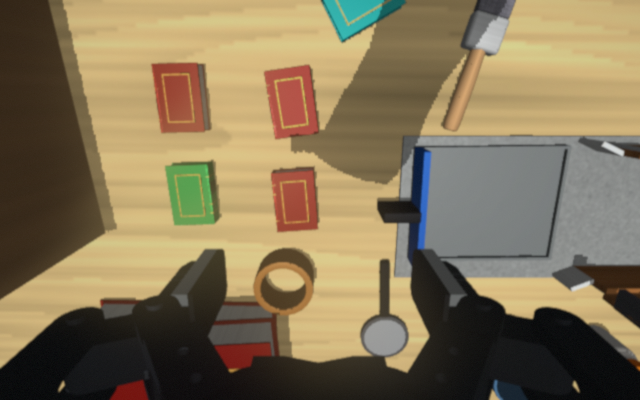

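The wrist view shows the red books at px (180,97), (292,101) and (295,199); green is at (192,193) and turquoise at (360,15). In the top view the lid is past upright and the hasp is folded back. Next is the tray pose.

```bash
cat >> h.py <<'E'
def traypose(im,d,p,v=True):
    P=cloud(p,d); z=P[...,2];X=P[...,0];Y=P[...,1]
    hsv=cv2.cvtColor(im,cv2.COLOR_RGB2HSV); h,s,v_=[hsv[...,i].astype(int) for i in range(3)]
    def rect(m,name):
        q=P[m]
        if len(q)<5: print(name,len(q)); return
        r=cv2.minAreaRect((q[:,:2]*1000).astype(np.float32)); print(name,m.sum(),np.round(r[0],1),np.round(r[1],1),round(r[2],2))
    reg=(X>.46)&(X<.68)&(Y<.2)&(Y>-.2)
    rect(reg&(h>105)&(h<125)&(s>120)&(z>0.051)&(z<.06),'paneltop')
    rect(reg&(z>0.057)&(z<.066)&(v_<70),'fintop')
    for n,lo,hi in (('board',.004,.0085),('floor',.0095,.0145),('rim',.016,.027)):
        rect(reg&(z>lo)&(z<hi)&(s<70),n)
    for y in (-.09,-.06,-.02,.02,.06,.08):
        m=reg&(abs(Y-y)<.002)&(z>.015)&(z<.03); print(y, np.round(np.sort(X[m])[[0,-1]],4) if m.any() else None, end='; ')
        m2=m&(X<.56);m3=m&(X>.56); print([np.median(X[k]).round(4) if k.any() else None for k in (m2,m3)], np.median(z[m]) if m.any() else None)
E
python3 - <<'E'
from h import *
p=camera_params('wrist'); im,d=get_image('wrist'); traypose(im,d,p)
E
```

```text
paneltop 688 [ 543.2 -103.9] [122.2   9.7] 1.16
fintop 586 [596.3  12.2] [178.8 301. ] 14.17
board 13338 [567.5  31.5] [199.9 337.3] 0.98
floor 13864 [570.9   3.2] [193.4 291. ] 3.41
rim 1529 [554.5  10.2] [298.  192.7] 83.25
-0.09 [0.4821 0.4849]; [np.float64(0.4836), None] 0.01779139415645009
-0.06 [0.4611 0.6368]; [np.float64(0.483), np.float64(0.634)] 0.018223435894711093
-0.02 [0.4802 0.6357]; [np.float64(0.4824), np.float64(0.6331)] 0.01802725241746367
0.02 [0.4795 0.6347]; [np.float64(0.4808), np.float64(0.6315)] 0.01760020347550667
0.06 [0.4777 0.6334]; [np.float64(0.4791), np.float64(0.6317)] 0.01793825985726344
0.08 [0.4774 0.6332]; [np.float64(0.4916), np.float64(0.6311)] 0.017268004056153363
```

Run:
```python
from h import *
go(.4319,-.2601,.06,8.6); go(.4319,-.2601,.010,8.6)
```

```text
dp [-34.5, 257.6, 63.1] yaw -0.137 cur [0.4945, -0.2247, 0.3176] head 0.72 rows 9
dp [-34.5, 307.6, 63.1] yaw -0.137 cur [0.4945, -0.2247, 0.3176] head 0.72 rows 10
```

Request:
jog_arm --increments '[{"dp": [-35,200,63],"yaw": -0.136,"hand": 1},{"dp": [-35,200,63],"yaw": -0.136,"hand": 1},{"dp": [-35,200,63],"yaw": -0.136,"hand": 1},{"dp": [-35,200,63],"yaw": -0.136,"hand": 1},{"dp": [-35,200,63],"yaw": -0.136,"hand": 1},{"dp": [-35,200,63],"yaw": -0.136,"hand": 1},{"dp": [-35,240,63],"yaw": -0.136,"hand": 1},{"dp": [-35,270,63],"yaw": -0.136,"hand": 1},{"dp": [-35,295,63],"yaw": -0.136,"hand": 1},{"dp": [-35,308,63],"yaw": -0.136,"hand": 1},{"dp": [-35,308,63],"yaw": -0.136,"hand": 1},{"dp": [-35,308,63],"yaw": -0.136,"hand": 1},{"dp": [-35,308,63],"yaw": -0.136,"hand": 0.4},{"dp": [-35,308,63],"yaw": -0.136,"hand": 0.4},{"dp": [-35,308,63],"yaw": -0.136,"hand": 0.4},{"dp": [-35,308,63],"yaw": -0.136,"hand": 0.4},{"dp": [-35,308,63],"yaw": -0.136,"hand": 0.4},{"dp": [-35,308,63],"yaw": -0.136,"hand": 0.4}]' --grip_force 50

```text
time: 12.78
ee_pos: [0.4347, -0.259, 0.0111]
eef_rot: [[-0.153, 0.003, -0.988], [0.988, -0.001, -0.153], [-0.002, -1.0, -0.003]]
force: [0.1, 1.9, 8.4]
width: 0.612
```

Run:
```python
from h import *
s=get_state(); print(s['force'],s['width'],s['ee_pos'],s['time'])
im,d=get_image('wrist'); save('w6.png',im)
```

```text
[0.07823509 1.94322528 8.42257587] 0.6119897447241239 [ 0.43471704 -0.25904206  0.01112544] 12.7833
```

View pics/w6.png

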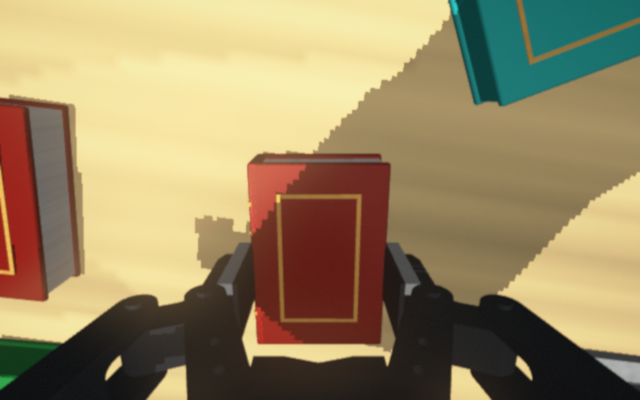

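Request:
jog_arm --increments '[{"dp": [0,-15,0],"yaw": 0,"hand": 0.4},{"dp": [0,-45,0],"yaw": 0,"hand": 0.4},{"dp": [0,-80,0],"yaw": 0,"hand": 0.4},{"dp": [0,-110,0],"yaw": 0,"hand": 0.4},{"dp": [0,-120,0],"yaw": 0,"hand": 0.4},{"dp": [0,-120,0],"yaw": -0.1,"hand": 0.4},{"dp": [0,-120,0],"yaw": -0.2,"hand": 0.4},{"dp": [0,-120,0],"yaw": -0.3,"hand": 0.4}]'

```text
time: 13.5
ee_pos: [0.4335, -0.2586, 0.1299]
eef_rot: [[-0.442, 0.001, -0.897], [0.897, -0.001, -0.442], [-0.001, -1.0, -0.001]]
force: [0.2, -0.2, -0.7]
width: 0.613
```

Run:
```python
from h import *
s=get_state(); print(s['width'])
go(.5164,.0415,.13,91.5)
```

```text
0.6125106430216146
dp [232.5, -0.2, -207.0] yaw -1.139 cur [0.4335, -0.2586, 0.1299] head 26.24 rows 12
```

Request:
jog_arm --increments '[{"dp": [60,-5,-54],"yaw": -0.2,"hand": 0.4},{"dp": [120,-5,-107],"yaw": -0.4,"hand": 0.4},{"dp": [180,-5,-160],"yaw": -0.6,"hand": 0.4},{"dp": [232,0,-207],"yaw": -0.8,"hand": 0.4},{"dp": [232,0,-207],"yaw": -1.139,"hand": 0.4},{"dp": [232,0,-207],"yaw": -1.139,"hand": 0.4},{"dp": [232,0,-207],"yaw": -1.139,"hand": 0.4},{"dp": [232,0,-207],"yaw": -1.139,"hand": 0.4},{"dp": [232,0,-207],"yaw": -1.139,"hand": 0.4},{"dp": [232,0,-207],"yaw": -1.139,"hand": 0.4},{"dp": [232,0,-207],"yaw": -1.139,"hand": 0.4},{"dp": [232,0,-207],"yaw": -1.139,"hand": 0.4},{"dp": [232,0,-207],"yaw": -1.139,"hand": 0.4}]'

```text
time: 14.58
ee_pos: [0.5178, 0.0399, 0.1294]
eef_rot: [[-1.0, 0.0, 0.017], [-0.017, -0.0, -1.0], [-0.0, -1.0, 0.0]]
force: [-0.4, 0.1, -1.4]
width: 0.615
```

Run:
```python
from h import *
s=get_state(); print(s['width'],s['force'])
go(.5164,.0415,.024,91.5)
p=camera_params('wrist'); im,d=get_image('wrist'); save('w7.png',im)
```

```text
0.6149480789918293 [-0.36479715  0.07983937 -1.41436572]
dp [1.4, 105.4, -1.6] yaw -0.009 cur [0.5178, 0.0399, 0.1294] head 90.98 rows 5
```

View pics/w7.png

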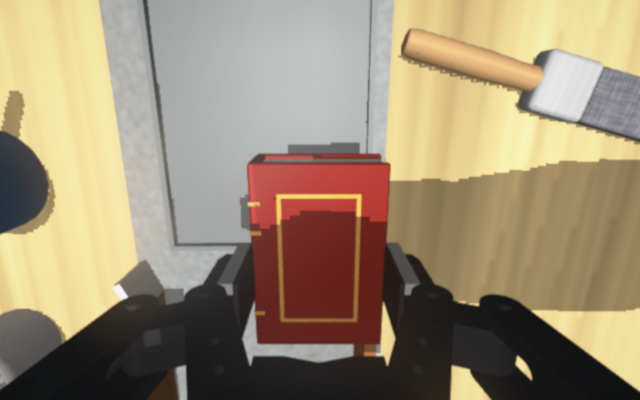

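Request:
jog_arm --increments '[{"dp": [1,40,-1],"yaw": -0.009,"hand": 0.4},{"dp": [1,75,-1],"yaw": -0.009,"hand": 0.4},{"dp": [1,92,-1],"yaw": -0.009,"hand": 0.4},{"dp": [1,101,-1],"yaw": -0.009,"hand": 0.4},{"dp": [1,106,-1],"yaw": -0.009,"hand": 0.4},{"dp": [1,106,-1],"yaw": -0.009,"hand": 0.4},{"dp": [1,106,-1],"yaw": -0.009,"hand": 0.4},{"dp": [1,106,-1],"yaw": -0.009,"hand": 0.75},{"dp": [1,106,-1],"yaw": -0.009,"hand": 0.75},{"dp": [1,106,-1],"yaw": -0.009,"hand": 0.75},{"dp": [1,106,-1],"yaw": -0.009,"hand": 0.75},{"dp": [1,70,-1],"yaw": -0.009,"hand": 0.75},{"dp": [1,20,-1],"yaw": -0.009,"hand": 0.75},{"dp": [1,-90,-1],"yaw": -0.009,"hand": 0.9},{"dp": [1,-90,-1],"yaw": -0.009,"hand": 0.9},{"dp": [1,-90,-1],"yaw": -0.009,"hand": 0.9},{"dp": [1,-90,-1],"yaw": -0.009,"hand": 0.9}]'

```text
time: 16.05
ee_pos: [0.5199, 0.0419, 0.2266]
eef_rot: [[-0.999, 0.011, 0.03], [-0.03, 0.001, -1.0], [-0.011, -1.0, -0.0]]
force: [0.5, -0.5, -0.1]
width: 0.902
```

Run:
```python
from h import *
p=camera_params('wrist'); im,d=get_image('wrist'); save('w8.png',im)
for b in books('wrist',im,d): print('wr',np.round(b[:6],4),b[6])
im,d=get_image('top'); save('t3.png',im)
for b in books('top',im,d): print('top',np.round(b[:6],4),b[6])
go(.5546,-.2571,.2,4.9+180); go(.5546,-.2571,.2,4.9)
```

```text
wr [ 5.16100e-01  3.62000e-02  3.27000e-02  7.89072e+01  5.27338e+01
 -8.83489e+01] (np.int64(323), np.int64(161))
wr [ 5.16300e-01  3.63000e-02  3.31000e-02  4.99818e+01  2.74004e+01
 -8.86811e+01] (np.int64(322), np.int64(164))
top [ 7.196000e-01 -4.824000e-01  5.280000e-02  1.376017e+02  1.961470e+01
 -8.196610e+01] (np.int64(498), np.int64(133))
top [ 5.54200e-01 -2.60500e-01  2.41000e-02  7.64276e+01  5.27568e+01
  5.21380e+00] (np.int64(405), np.int64(199))
top [ 5.55300e-01 -2.62100e-01  2.43000e-02  4.87470e+01  2.50016e+01
  4.57270e+00] (np.int64(407), np.int64(198))
top [5.18800e-01 1.91000e-02 3.57000e-02 5.01917e+01 4.24545e+01 4.74600e-01] (np.int64(301), np.int64(212))
top [ 4.28900e-01 -3.98100e-01  2.39000e-02  7.52075e+01  5.29822e+01
  7.03100e-01] (np.int64(460), np.int64(247))
top [ 4.29000e-01 -4.00500e-01  2.46000e-02  4.95258e+01  2.61713e+01
  1.94300e+00] (np.int64(461), np.int64(247))
dp [-27.6, 21.0, 299.9] yaw -1.626 cur [0.5178, 0.0418, 0.2209] head 91.74 rows 16
dp [-27.6, 21.0, 299.9] yaw 1.516 cur [0.5178, 0.0418, 0.2209] head 91.74 rows 15
```

View pics/w8.png

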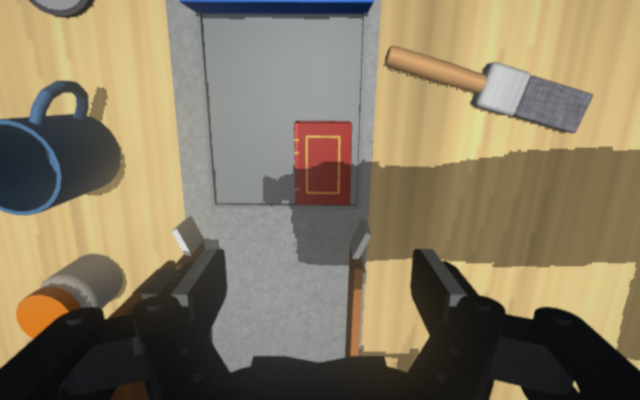

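Request:
jog_arm --increments '[{"dp": [-5,10,40],"yaw": 0.12,"hand": 1},{"dp": [-9,15,80],"yaw": 0.24,"hand": 1},{"dp": [-12,21,120],"yaw": 0.36,"hand": 1},{"dp": [-16,21,160],"yaw": 0.48,"hand": 1},{"dp": [-20,21,200],"yaw": 0.6,"hand": 1},{"dp": [-24,21,240],"yaw": 0.72,"hand": 1},{"dp": [-28,21,280],"yaw": 0.84,"hand": 1},{"dp": [-28,21,300],"yaw": 0.96,"hand": 1},{"dp": [-28,40,300],"yaw": 1.08,"hand": 1},{"dp": [-28,70,300],"yaw": 1.2,"hand": 1},{"dp": [-28,90,300],"yaw": 1.32,"hand": 1},{"dp": [-28,110,300],"yaw": 1.42,"hand": 1},{"dp": [-28,110,300],"yaw": 1.516,"hand": 1},{"dp": [-28,110,300],"yaw": 1.516,"hand": 1},{"dp": [-28,110,300],"yaw": 1.516,"hand": 1}]'

```text
time: 17.4
ee_pos: [0.5534, -0.257, 0.1081]
eef_rot: [[-0.088, -0.002, -0.996], [0.996, 0.001, -0.088], [0.001, -1.0, 0.002]]
force: [-0.3, -0.6, -0.4]
width: 1.006
```

Run:
```python
from h import *
im,d=get_image('wrist'); save('w9.png',im)
for b in books('wrist',im,d): print('wr',np.round(b[:6],4),b[6])
go(.5546,-.2571,.01,4.9)
```

```text
wr [ 4.54700e-01 -3.97400e-01  2.48000e-02  5.43242e+01  2.60872e+01
 -8.74678e+01] (np.int64(98), np.int64(28))
wr [ 4.47700e-01 -3.97800e-01  2.52000e-02  2.91616e+01  1.08010e+01
 -8.82484e+01] (np.int64(93), np.int64(9))
wr [ 5.53500e-01 -2.60400e-01  2.47000e-02  7.88823e+01  5.27685e+01
  5.32740e+00] (np.int64(318), np.int64(194))
wr [ 5.53900e-01 -2.60300e-01  2.52000e-02  5.14148e+01  2.76933e+01
  5.49410e+00] (np.int64(314), np.int64(202))
dp [0.0, 98.9, -0.8] yaw 0.003 cur [0.5539, -0.2572, 0.1089] head 5.07 rows 5
```

View pics/w9.png

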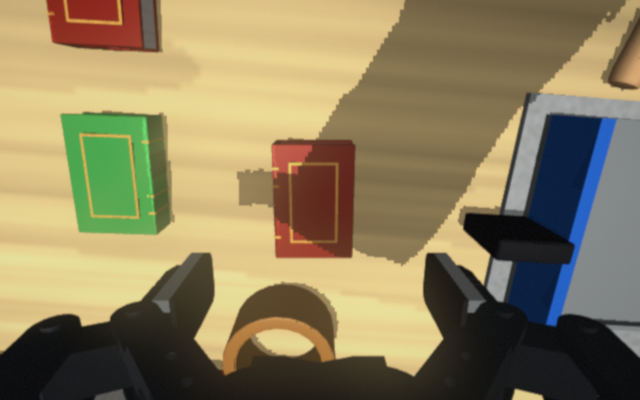

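Request:
jog_arm --increments '[{"dp": [-2,40,0],"yaw": 0,"hand": 1},{"dp": [-2,70,0],"yaw": 0,"hand": 1},{"dp": [-2,88,0],"yaw": 0,"hand": 1},{"dp": [-2,98,0],"yaw": 0,"hand": 1},{"dp": [-2,98,0],"yaw": 0,"hand": 1},{"dp": [-2,98,0],"yaw": 0,"hand": 0.4},{"dp": [-2,98,0],"yaw": 0,"hand": 0.4},{"dp": [-2,98,0],"yaw": 0,"hand": 0.4},{"dp": [-2,98,0],"yaw": 0,"hand": 0.4},{"dp": [-2,98,0],"yaw": 0,"hand": 0.4},{"dp": [-2,98,0],"yaw": 0,"hand": 0.4},{"dp": [-2,98,0],"yaw": 0,"hand": 0.4},{"dp": [-2,85,0],"yaw": 0,"hand": 0.4},{"dp": [-2,55,0],"yaw": 0,"hand": 0.4},{"dp": [-2,15,0],"yaw": 0,"hand": 0.4},{"dp": [-2,-20,0],"yaw": 0,"hand": 0.4},{"dp": [-2,-20,0],"yaw": 0,"hand": 0.4},{"dp": [-2,-20,0],"yaw": 0,"hand": 0.4}]'

```text
time: 18.95
ee_pos: [0.5559, -0.2601, 0.1328]
eef_rot: [[-0.085, 0.006, -0.996], [0.996, -0.003, -0.085], [-0.003, -1.0, -0.005]]
force: [-0.1, -0.4, -2.3]
width: 0.612
```

Run:
```python
from h import *
s=get_state(); print(s['width'])
im,d=get_image('wrist'); save('w10.png',im)
go(.5965,.0425,.13,91.5)
```

```text
0.6117295994204462
dp [297.5, 0.4, -67.3] yaw -1.512 cur [0.5548, -0.2596, 0.1307] head 4.89 rows 15
```

View pics/w10.png

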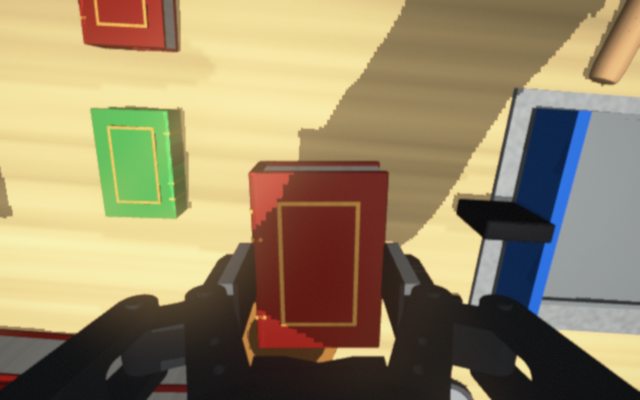

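Request:
jog_arm --increments '[{"dp": [35,-3,-8],"yaw": -0.1,"hand": 0.4},{"dp": [75,-3,-17],"yaw": -0.22,"hand": 0.4},{"dp": [115,-3,-26],"yaw": -0.34,"hand": 0.4},{"dp": [155,-3,-35],"yaw": -0.46,"hand": 0.4},{"dp": [195,-3,-44],"yaw": -0.58,"hand": 0.4},{"dp": [235,0,-53],"yaw": -0.7,"hand": 0.4},{"dp": [270,0,-61],"yaw": -0.82,"hand": 0.4},{"dp": [297,0,-67],"yaw": -0.94,"hand": 0.4},{"dp": [297,0,-67],"yaw": -1.06,"hand": 0.4},{"dp": [297,0,-67],"yaw": -1.18,"hand": 0.4},{"dp": [297,0,-67],"yaw": -1.3,"hand": 0.4},{"dp": [297,0,-67],"yaw": -1.42,"hand": 0.4},{"dp": [297,0,-67],"yaw": -1.512,"hand": 0.4},{"dp": [297,0,-67],"yaw": -1.512,"hand": 0.4},{"dp": [297,0,-67],"yaw": -1.512,"hand": 0.4},{"dp": [297,0,-67],"yaw": -1.512,"hand": 0.4}]'

```text
time: 20.33
ee_pos: [0.5953, 0.0422, 0.1286]
eef_rot: [[-1.0, -0.001, 0.023], [-0.023, -0.0, -1.0], [0.001, -1.0, 0.0]]
force: [0.2, -0.5, -1.0]
width: 0.612
```

Run:
```python
from h import *
s=get_state(); print(s['width'])
im,d=get_image('wrist'); save('w11.png',im)
go(.5965,.0425,.0235,91.5)
```

```text
0.6119781859953863
dp [-1.2, 105.3, -0.3] yaw -0.002 cur [0.5954, 0.0422, 0.1288] head 91.36 rows 5
```

View pics/w11.png

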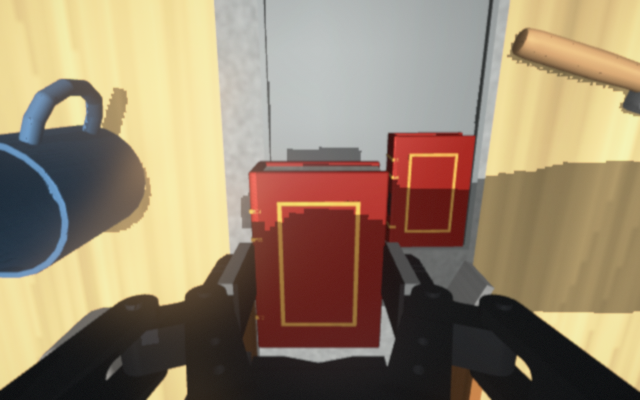

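Request:
jog_arm --increments '[{"dp": [-1,40,0],"yaw": 0,"hand": 0.4},{"dp": [-1,75,0],"yaw": 0,"hand": 0.4},{"dp": [-1,92,0],"yaw": 0,"hand": 0.4},{"dp": [-1,101,0],"yaw": 0,"hand": 0.4},{"dp": [-1,106,0],"yaw": 0,"hand": 0.4},{"dp": [-1,106,0],"yaw": 0,"hand": 0.4},{"dp": [-1,106,0],"yaw": 0,"hand": 0.4},{"dp": [-1,106,0],"yaw": 0,"hand": 0.72},{"dp": [-1,106,0],"yaw": 0,"hand": 0.72},{"dp": [-1,106,0],"yaw": 0,"hand": 0.72},{"dp": [-1,106,0],"yaw": 0,"hand": 0.72},{"dp": [-1,75,0],"yaw": 0,"hand": 0.72},{"dp": [-1,30,0],"yaw": 0,"hand": 0.72},{"dp": [-1,-80,0],"yaw": 0,"hand": 0.9},{"dp": [-1,-80,0],"yaw": 0,"hand": 0.9},{"dp": [-1,-80,0],"yaw": 0,"hand": 0.9},{"dp": [-1,-80,0],"yaw": 0,"hand": 0.9},{"dp": [-1,-80,0],"yaw": 0,"hand": 0.9}]'

```text
time: 21.88
ee_pos: [0.598, 0.0424, 0.2115]
eef_rot: [[-1.0, 0.004, 0.026], [-0.026, 0.0, -1.0], [-0.004, -1.0, -0.0]]
force: [-0.3, 0.4, -1.1]
width: 0.903
```

Run:
```python
from h import *
p=camera_params('wrist'); im,d=get_image('wrist'); save('w12.png',im)
for b in books('wrist',im,d): print('wr',np.round(b[:6],4),b[6])
im,d=get_image('top'); save('t4.png',im)
for b in books('top',im,d): print('top',np.round(b[:6],4),b[6])
go(.4285,-.396,.15,1.2)
```

```text
wr [ 5.16300e-01  3.58000e-02  3.42000e-02  7.86332e+01  5.41049e+01
 -8.79823e+01] (np.int64(406), np.int64(165))
wr [ 5.94400e-01  4.03000e-02  3.40000e-02  7.83103e+01  5.32045e+01
 -8.83481e+01] (np.int64(321), np.int64(167))
wr [ 5.16200e-01  3.59000e-02  3.47000e-02  5.05796e+01  2.76418e+01
 -8.82394e+01] (np.int64(407), np.int64(169))
wr [ 5.94400e-01  4.09000e-02  3.45000e-02  5.11907e+01  2.75754e+01
 -8.88307e+01] (np.int64(321), np.int64(172))
top [ 7.20700e-01 -4.92200e-01  5.29000e-02  1.21536e+02  2.01277e+01
 -8.12211e+01] (np.int64(499), np.int64(133))
top [5.98100e-01 2.12000e-02 3.64000e-02 5.15420e+01 4.01708e+01 3.24300e-01] (np.int64(300), np.int64(181))
top [5.1980e-01 1.2500e-02 3.6000e-02 4.7668e+01 2.8995e+01 4.8260e-01] (np.int64(303), np.int64(211))
top [ 4.28600e-01 -3.99000e-01  2.37000e-02  7.59526e+01  5.39011e+01
  2.42670e+00] (np.int64(460), np.int64(247))
top [ 4.28900e-01 -4.00000e-01  2.43000e-02  4.93048e+01  2.64741e+01
  1.31710e+00] (np.int64(461), np.int64(247))
dp [179.3, 58.8, 433.7] yaw 1.576 cur [0.5964, 0.0423, 0.2086] head 91.5 rows 15
```

View pics/w12.png

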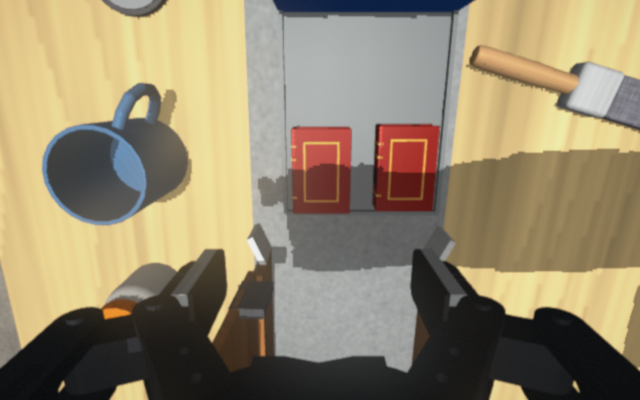

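Run:
```python
from h import *
p=camera_params('top'); im,d=get_image('top'); P=cloud(p,d); X,Y,z=[P[...,i] for i in range(3)]
for x in (.35,.43,.5):
    m=(abs(X-x)<.02)&(z>.04)&(Y<-.3)&(z<.6); print(x,Y[m].max(), z[m].max())
```

```text
0.35 -0.5448958441743513 0.19620486038935248
0.43 -0.5381647983649304 0.19646560273460012
0.5 -0.532738325068864 0.19613931378608473
```

Request:
jog_arm --increments '[{"dp": [15,0,36],"yaw": 0.1,"hand": 1},{"dp": [30,0,72],"yaw": 0.22,"hand": 1},{"dp": [45,0,108],"yaw": 0.34,"hand": 1},{"dp": [60,0,144],"yaw": 0.46,"hand": 1},{"dp": [75,0,180],"yaw": 0.58,"hand": 1},{"dp": [90,0,216],"yaw": 0.7,"hand": 1},{"dp": [105,10,252],"yaw": 0.82,"hand": 1},{"dp": [120,20,288],"yaw": 0.94,"hand": 1},{"dp": [135,30,324],"yaw": 1.06,"hand": 1},{"dp": [150,40,360],"yaw": 1.18,"hand": 1},{"dp": [165,50,396],"yaw": 1.3,"hand": 1},{"dp": [179,58,433],"yaw": 1.42,"hand": 1},{"dp": [179,58,433],"yaw": 1.575,"hand": 1},{"dp": [179,58,433],"yaw": 1.575,"hand": 1},{"dp": [179,58,433],"yaw": 1.575,"hand": 1},{"dp": [179,58,433],"yaw": 1.575,"hand": 1},{"dp": [179,58,433],"yaw": 1.575,"hand": 1}]'

```text
time: 23.45
ee_pos: [0.4291, -0.3947, 0.1507]
eef_rot: [[-0.024, -0.001, -1.0], [1.0, 0.001, -0.024], [0.001, -1.0, 0.001]]
force: [0.4, 0.6, 0.1]
width: 0.999
```

Run:
```python
from h import *
s=get_state();print(np.round(s['joint_positions'],2))
im,d=get_image('wrist'); save('w13.png',im)
for b in books('wrist',im,d): print('wr',np.round(b[:6],4),b[6])
go(.4285,-.398,.01,1.5)
```

```text
[-0.74  0.37 -0.03  1.17 -0.   -0.77]
wr [ 4.24500e-01 -3.98500e-01  2.43000e-02  7.45885e+01  5.28188e+01
  1.87880e+00] (np.int64(322), np.int64(161))
wr [ 4.26800e-01 -3.97900e-01  2.47000e-02  5.09064e+01  2.68411e+01
  4.34500e-01] (np.int64(315), np.int64(185))
wr [ 4.50600e-01 -4.02600e-01  2.43000e-02  4.21564e+01  3.03748e+01
 -8.71592e+01] (np.int64(300), np.int64(220))
dp [-3.4, 141.0, 0.8] yaw -0.002 cur [0.4293, -0.3946, 0.151] head 1.39 rows 6
```

View pics/w13.png

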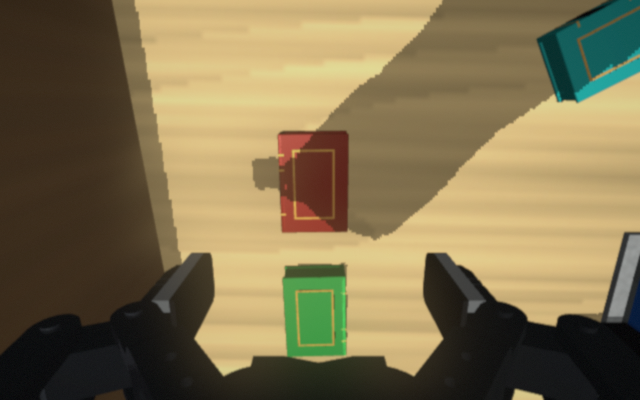

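The red book is at px (314,182) and the green one is separate at (315,310). Box clearance is fine, so I'll grasp.

Request:
jog_arm --increments '[{"dp": [-3,40,2],"yaw": 0,"hand": 1},{"dp": [-3,80,2],"yaw": 0,"hand": 1},{"dp": [-3,110,2],"yaw": 0,"hand": 1},{"dp": [-3,130,2],"yaw": 0,"hand": 1},{"dp": [-3,140,2],"yaw": 0,"hand": 1},{"dp": [-3,140,2],"yaw": 0,"hand": 1},{"dp": [-3,140,2],"yaw": 0,"hand": 0.4},{"dp": [-3,140,2],"yaw": 0,"hand": 0.4},{"dp": [-3,140,2],"yaw": 0,"hand": 0.4},{"dp": [-3,140,2],"yaw": 0,"hand": 0.4},{"dp": [-3,140,2],"yaw": 0,"hand": 0.4},{"dp": [-3,140,2],"yaw": 0,"hand": 0.4},{"dp": [-3,140,2],"yaw": 0,"hand": 0.4},{"dp": [-3,128,2],"yaw": 0,"hand": 0.4},{"dp": [-3,95,2],"yaw": 0,"hand": 0.4},{"dp": [-3,55,2],"yaw": 0,"hand": 0.4},{"dp": [-3,20,2],"yaw": 0,"hand": 0.4},{"dp": [-3,20,2],"yaw": 0,"hand": 0.4},{"dp": [-3,20,2],"yaw": 0,"hand": 0.4}]'

```text
time: 25.08
ee_pos: [0.4287, -0.3996, 0.1349]
eef_rot: [[-0.022, 0.005, -1.0], [1.0, -0.005, -0.022], [-0.005, -1.0, -0.005]]
force: [-0.2, -0.7, -1.8]
width: 0.612
```

Run:
```python
from h import *
s=get_state(); print(s['width'])
im,d=get_image('wrist'); save('w14.png',im)
go(.518,-.049,.13,91.5)
```

```text
0.6115550037612105
dp [347.6, 2.3, -98.1] yaw -1.575 cur [0.4277, -0.3987, 0.1328] head 1.28 rows 15
```

View pics/w14.png

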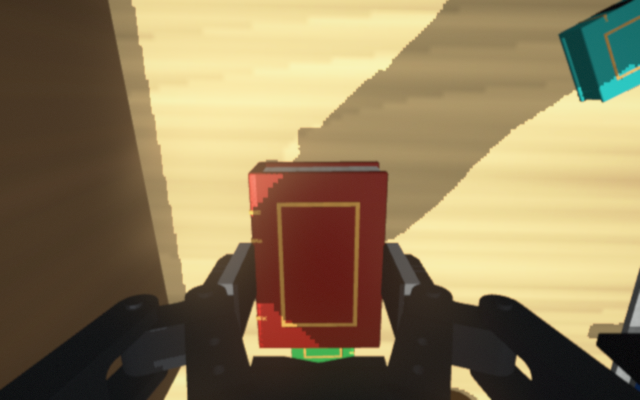

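Request:
jog_arm --increments '[{"dp": [35,-3,-10],"yaw": -0.1,"hand": 0.4},{"dp": [75,-3,-21],"yaw": -0.22,"hand": 0.4},{"dp": [115,-3,-32],"yaw": -0.34,"hand": 0.4},{"dp": [155,-3,-43],"yaw": -0.46,"hand": 0.4},{"dp": [195,-3,-54],"yaw": -0.58,"hand": 0.4},{"dp": [233,-3,-65],"yaw": -0.7,"hand": 0.4},{"dp": [270,-3,-76],"yaw": -0.82,"hand": 0.4},{"dp": [308,0,-87],"yaw": -0.94,"hand": 0.4},{"dp": [351,0,-98],"yaw": -1.06,"hand": 0.4},{"dp": [351,0,-98],"yaw": -1.18,"hand": 0.4},{"dp": [351,0,-98],"yaw": -1.3,"hand": 0.4},{"dp": [351,0,-98],"yaw": -1.42,"hand": 0.4},{"dp": [351,0,-98],"yaw": -1.575,"hand": 0.4},{"dp": [351,0,-98],"yaw": -1.575,"hand": 0.4},{"dp": [351,0,-98],"yaw": -1.575,"hand": 0.4},{"dp": [351,0,-98],"yaw": -1.575,"hand": 0.4}]'

```text
time: 26.47
ee_pos: [0.5167, -0.0451, 0.1304]
eef_rot: [[-1.0, -0.002, 0.025], [-0.025, 0.0, -1.0], [0.002, -1.0, -0.0]]
force: [0.6, -0.3, -1.1]
width: 0.615
```

Run:
```python
from h import *
s=get_state(); print(s['width'])
im,d=get_image('wrist'); save('w15.png',im)
go(.518,-.046,.0235,91.5)
```

```text
0.6154732684053675
dp [-1.2, 107.1, 0.9] yaw -0.002 cur [0.5169, -0.0452, 0.1306] head 91.41 rows 5
```

View pics/w15.png

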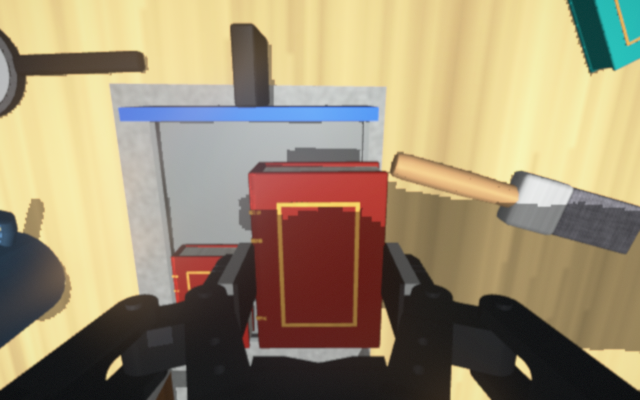

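Request:
jog_arm --increments '[{"dp": [-1,40,0],"yaw": 0,"hand": 0.4},{"dp": [-1,75,0],"yaw": 0,"hand": 0.4},{"dp": [-1,92,0],"yaw": 0,"hand": 0.4},{"dp": [-1,101,0],"yaw": 0,"hand": 0.4},{"dp": [-1,107,0],"yaw": 0,"hand": 0.4},{"dp": [-1,107,0],"yaw": 0,"hand": 0.4},{"dp": [-1,107,0],"yaw": 0,"hand": 0.4},{"dp": [-1,107,0],"yaw": 0,"hand": 0.72},{"dp": [-1,107,0],"yaw": 0,"hand": 0.72},{"dp": [-1,107,0],"yaw": 0,"hand": 0.72},{"dp": [-1,107,0],"yaw": 0,"hand": 0.72},{"dp": [-1,75,0],"yaw": 0,"hand": 0.72},{"dp": [-1,30,0],"yaw": 0,"hand": 0.72},{"dp": [-1,-80,0],"yaw": 0,"hand": 0.9},{"dp": [-1,-80,0],"yaw": 0,"hand": 0.9},{"dp": [-1,-80,-40],"yaw": 0,"hand": 0.9},{"dp": [-1,-100,-40],"yaw": 0,"hand": 0.9},{"dp": [-1,-100,-40],"yaw": 0,"hand": 0.9},{"dp": [-1,-100,-40],"yaw": 0,"hand": 0.9}]'

```text
time: 28.1
ee_pos: [0.5182, -0.0048, 0.2326]
eef_rot: [[-1.0, 0.003, 0.027], [-0.027, -0.0, -1.0], [-0.003, -1.0, 0.0]]
force: [0.6, 0.1, -0.0]
width: 0.903
```

Run:
```python
from h import *
p=camera_params('wrist'); im,d=get_image('wrist'); save('w16.png',im)
for b in books('wrist',im,d): print('wr',np.round(b[:6],4),b[6])
traypose(im,d,p); go(0.55,0,.2,1.5)
```

```text
wr [ 5.17400e-01 -4.62000e-02  3.46000e-02  7.92737e+01  5.28775e+01
 -8.85913e+01] (np.int64(320), np.int64(124))
wr [ 5.17500e-01 -4.65000e-02  3.51000e-02  5.02596e+01  2.69069e+01
 -8.84769e+01] (np.int64(319), np.int64(125))
wr [ 5.16400e-01  3.56000e-02  3.45000e-02  7.90768e+01  5.27850e+01
 -8.79487e+01] (np.int64(318), np.int64(206))
wr [ 5.94700e-01  4.00000e-02  3.43000e-02  7.91520e+01  5.40477e+01
 -8.84101e+01] (np.int64(241), np.int64(209))
wr [ 5.16600e-01  3.62000e-02  3.49000e-02  5.07540e+01  2.69965e+01
 -8.78302e+01] (np.int64(318), np.int64(209))
wr [ 5.94900e-01  4.04000e-02  3.48000e-02  5.06572e+01  2.77338e+01
 -8.85477e+01] (np.int64(240), np.int64(211))
paneltop 1919 [ 559.8 -102.9] [155.2   9.1] 1.37
fintop 656 [ 559.6 -126.8] [13.2 39.7] 1.78
board 18738 [571.5  30.7] [209.6 341. ] 0.78
floor 12327 [570.7  26.9] [194.9 343.9] 4.14
rim 2205 [556.4  30.1] [316.8 193. ] 82.45
-0.09 [0.4814 0.6373]; [np.float64(0.4835), np.float64(0.6348)] 0.01784280479547007
-0.06 [0.46   0.6363]; [np.float64(0.4818), np.float64(0.6341)] 0.01757124048640496
-0.02 [0.4795 0.6345]; [np.float64(0.4814), np.float64(0.6328)] 0.018011380983199515
0.02 [0.4782 0.634 ]; [np.float64(0.4803), np.float64(0.6307)] 0.017770515564961037
0.06 [0.4781 0.6331]; [np.float64(0.4803), np.float64(0.6297)] 0.017816461878107953
0.08 [0.4768 0.6321]; [np.float64(0.4803), np.float64(0.6296)] 0.017504725551421713
dp [-32.7, 31.2, -4.3] yaw 1.571 cur [0.5174, -0.0051, 0.2312] head 91.54 rows 15
```

View pics/w16.png

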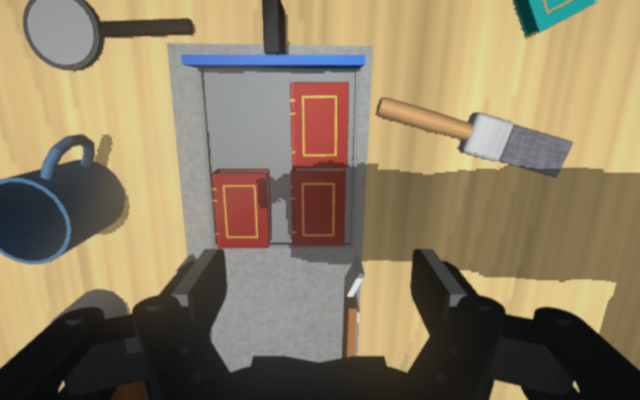

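All three books lie flat in the tray: px (320,124), (318,206) and (241,209). Before the push I'll measure the case walls relative to the tray.

Request:
jog_arm --increments '[{"dp": [-40,-40,-40],"yaw": 0,"hand": 0.9},{"dp": [-40,-60,-80],"yaw": 0,"hand": 0.9},{"dp": [-40,-80,-170],"yaw": 0,"hand": 0.9},{"dp": [-40,-80,-170],"yaw": 0,"hand": 0.9},{"dp": [-40,-80,-170],"yaw": 0,"hand": 0.9},{"dp": [-40,-80,-170],"yaw": 0,"hand": 0.9},{"dp": [-40,-80,-170],"yaw": 0,"hand": 0.9}]'

```text
time: 28.73
ee_pos: [0.5528, 0.167, 0.3097]
eef_rot: [[-1.0, -0.002, 0.029], [-0.029, -0.001, -1.0], [0.002, -1.0, 0.001]]
force: [-0.1, -0.1, 0.7]
width: 0.901
```

Run:
```python
from h import *
p=camera_params('wrist'); im,d=get_image('wrist'); save('w17.png',im)
P=cloud(p,d); X,Y,z=[P[...,i] for i in range(3)]
for y in np.arange(.0,.3,.02):
    s=''
    for lo,hi,n in ((.063,.072,'wall'),(.004,.008,'floor'),(.016,.020,'rim')):
        m=(abs(Y-y)<.002)&(z>lo)&(z<hi)&(X>.45)&(X<.69)
        a=X[m&(X<.56)];b=X[m&(X>.56)]
        s+=' %s %s %s|'%(n,np.round([a.min(),a.max()],4) if len(a)>3 else None,np.round([b.min(),b.max()],4) if len(b)>3 else None)
    print(round(y,2),s)
```

```text
0.0  wall None None| floor [0.4677 0.4763] [0.6378 0.6677]| rim [0.4789 0.483 ] [0.6309 0.6347]|
0.02  wall None None| floor [0.467  0.4755] [0.6372 0.6663]| rim [0.4786 0.4824] [0.6303 0.634 ]|
0.04  wall None None| floor [0.4676 0.4753] [0.6364 0.6656]| rim [0.4782 0.482 ] [0.6299 0.6333]|
0.06  wall None None| floor [0.467  0.4745] [0.6356 0.6665]| rim [0.4778 0.4815] [0.6294 0.6328]|
0.08  wall None None| floor [0.4667 0.4741] [0.635 0.666]| rim [0.4771 0.489 ] [0.5876 0.6328]|
0.1  wall None None| floor [0.4661 0.5591] [0.5602 0.6659]| rim None None|
0.12  wall None None| floor [0.4656 0.5598] [0.5609 0.6521]| rim None None|
0.14  wall [0.4742 0.4846] [0.6462 0.6519]| floor [0.4843 0.5593] [0.5605 0.6465]| rim None None|
0.16  wall [0.4765 0.4842] [0.6459 0.6517]| floor [0.4839 0.56  ] [0.56  0.646]| rim None None|
0.18  wall [0.4761 0.484 ] [0.6458 0.6516]| floor [0.4837 0.5595] [0.5607 0.646 ]| rim None None|
0.2  wall [0.4754 0.4835] [0.6452 0.6513]| floor [0.4837 0.559 ] [0.5603 0.646 ]| rim None [0.6454 0.6458]|
0.22  wall [0.4753 0.4833] [0.6449 0.6511]| floor [0.4837 0.5599] [0.5611 0.6449]| rim None None|
0.24  wall [0.4756 0.4833] [0.6449 0.6507]| floor [0.4836 0.5594] [0.5606 0.6451]| rim None None|
0.26  wall [0.469  0.4829] [0.6447 0.6502]| floor [0.4827 0.5589] [0.5602 0.6446]| rim None [0.6445 0.6451]|
0.28  wall [0.4743 0.4823] [0.6443 0.6497]| floor [0.4823 0.5598] [0.5611 0.6447]| rim None None|
```

View pics/w17.png

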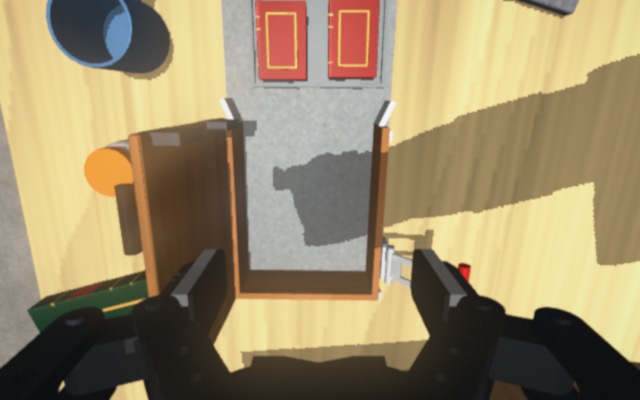

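Run:
```python
from h import *
d=np.load('pics/w1.npy')
go(.560,-.1287,.2,91.4); go(.560,-.1287,.034,91.4)
p=camera_params('wrist'); im,d=get_image('wrist'); P=cloud(p,d); X,Y,z=[P[...,i] for i in range(3)]
for x in (.52,.56,.6):
    m=(abs(X-x)<.003)&(z>.062)&(z<.072)&(Y>.28)&(Y<.36); f=(abs(X-x)<.003)&(z>.003)&(z<.009)&(Y>.28)&(Y<.4); print(x,Y[m].min(),Y[m].max(),Y[f].max())
```

```text
dp [0.4, 109.9, 294.4] yaw 0.003 cur [0.5526, 0.1658, 0.3096] head 91.57 rows 10
dp [-0.0, 275.9, 294.2] yaw 0.003 cur [0.5526, 0.1658, 0.3096] head 91.57 rows 12
0.52 0.32972413776145026 0.3386484666143571 0.33128610977918427
0.56 0.3309947281905384 0.33848059167918576 0.3320269663593471
0.6 0.331441353538713 0.3394832696662261 0.3324566671762378
```

Request:
jog_arm --increments '[{"dp": [0,10,60],"yaw": 0.003,"hand": 0.6},{"dp": [0,40,150],"yaw": 0.003,"hand": 0.6},{"dp": [0,80,220],"yaw": 0.003,"hand": 0.5},{"dp": [0,150,294],"yaw": 0.003,"hand": 0.5},{"dp": [0,150,294],"yaw": 0.003,"hand": 0.5},{"dp": [0,150,294],"yaw": 0.003,"hand": 0.5},{"dp": [0,150,294],"yaw": 0.003,"hand": 0.5},{"dp": [0,150,294],"yaw": 0.003,"hand": 0.5},{"dp": [0,150,294],"yaw": 0.003,"hand": 0.5},{"dp": [0,190,294],"yaw": 0.003,"hand": 0.5},{"dp": [0,190,294],"yaw": 0.003,"hand": 0.5},{"dp": [0,190,294],"yaw": 0.003,"hand": 0.5}]'

```text
time: 29.83
ee_pos: [0.5582, -0.1289, 0.1199]
eef_rot: [[-1.0, -0.005, 0.021], [-0.021, 0.001, -1.0], [0.005, -1.0, -0.001]]
force: [-0.7, -0.6, 1.1]
width: 0.499
```

Run:
```python
from h import *
go(.560,-.1287,.034,91.4)
im,d=get_image('wrist'); save('w18.png',im)
```

```text
dp [-2.2, 85.9, -0.0] yaw -0.003 cur [0.5582, -0.1289, 0.1199] head 91.22 rows 5
```

View pics/w18.png

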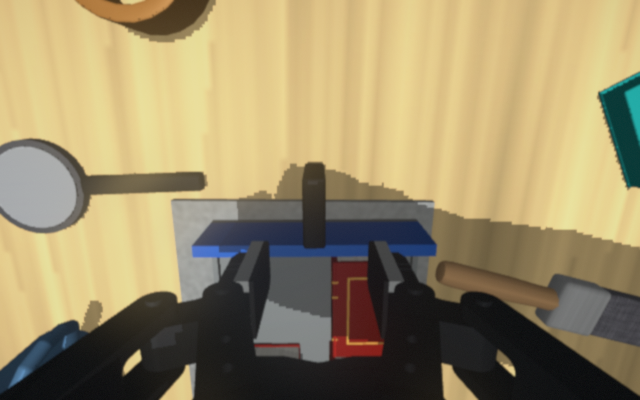

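Request:
jog_arm --increments '[{"dp": [-1,35,0],"yaw": 0,"hand": 0.5},{"dp": [-1,65,0],"yaw": 0,"hand": 0.5},{"dp": [-1,86,0],"yaw": 0,"hand": 0.5},{"dp": [-1,86,0],"yaw": 0,"hand": 0.5},{"dp": [-1,86,0],"yaw": 0,"hand": 0.5},{"dp": [-1,86,0],"yaw": 0,"hand": 0.05},{"dp": [-1,86,0],"yaw": 0,"hand": 0.05},{"dp": [-1,86,0],"yaw": 0,"hand": 0.05},{"dp": [-1,86,0],"yaw": 0,"hand": 0.05},{"dp": [-1,86,0],"yaw": 0,"hand": 0.05},{"dp": [-1,86,0],"yaw": 0,"hand": 0.05},{"dp": [-1,86,0],"yaw": 0,"hand": 0.05},{"dp": [-1,86,0],"yaw": 0,"hand": 0.05}]' --grip_force 80

```text
time: 30.97
ee_pos: [0.563, -0.1284, 0.0378]
eef_rot: [[-1.0, 0.003, 0.024], [-0.024, -0.001, -1.0], [-0.003, -1.0, 0.001]]
force: [-1.5, -0.6, 7.9]
width: 0.151
```

Run:
```python
from h import *
s=get_state(); print(s['width'],s['force'])
go(.5694,-.1287,.034,90.87)
im,d=get_image('wrist'); save('w19.png',im)
```

```text
0.15084555113787623 [-1.4916636  -0.61642979  7.85575667]
dp [-6.4, 3.8, 0.4] yaw 0.009 cur [0.563, -0.1284, 0.0378] head 91.37 rows 3
```

View pics/w19.png

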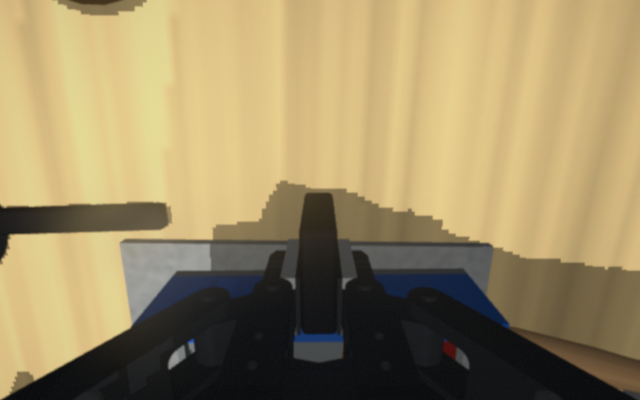

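Request:
jog_arm --increments '[{"dp": [-2,-3,0],"yaw": 0.003,"hand": 0.05},{"dp": [-4,-3,0],"yaw": 0.006,"hand": 0.05},{"dp": [-7,-3,0],"yaw": 0.01,"hand": 0.05},{"dp": [-7,-3,0],"yaw": 0.01,"hand": 0.05},{"dp": [-7,-3,0],"yaw": 0.01,"hand": 0.05},{"dp": [-7,-3,0],"yaw": 0.01,"hand": 0.05}]'

```text
time: 31.52
ee_pos: [0.5689, -0.128, 0.0382]
eef_rot: [[-1.0, 0.0, 0.013], [-0.013, -0.0, -1.0], [-0.0, -1.0, 0.0]]
force: [0.4, -0.9, -2.9]
width: 0.149
```

Run:
```python
from h import *
s=get_state(); print(s['width'],s['force'],s['ft_torque'])
go(.5694,-.1287,.034,90.87)
p=camera_params('top'); im,d=get_image('top'); P=cloud(p,d); X,Y,z=[P[...,i] for i in range(3)]
hsv=cv2.cvtColor(im,cv2.COLOR_RGB2HSV); h,s,v=[hsv[...,i].astype(int) for i in range(3)]
save('t5.png',im)
cv2.imwrite('pics/t5c.png',cv2.resize(im[140:250,160:420,::-1],None,fx=3,fy=3,interpolation=cv2.INTER_CUBIC))
```

```text
0.1492458265587757 [ 0.36968603 -0.87774493 -2.91835303] [-0.27897216 -0.24670224 -0.13011823]
dp [-0.5, 4.2, 0.7] yaw -0.002 cur [0.5689, -0.128, 0.0382] head 90.76 rows 3
```

View pics/t5c.png

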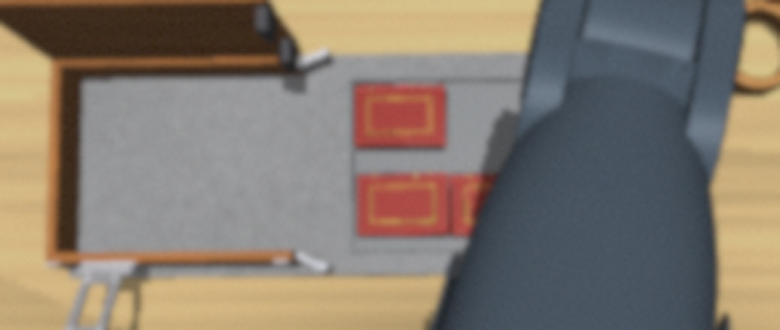

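Request:
jog_arm --increments '[{"dp": [0,0,-3],"yaw": 0,"hand": 0.05},{"dp": [0,0,-8],"yaw": 0,"hand": 0.05},{"dp": [0,0,-14],"yaw": 0,"hand": 0.05},{"dp": [0,0,-20],"yaw": 0,"hand": 0.05},{"dp": [0,0,-26],"yaw": 0,"hand": 0.05},{"dp": [0,0,-32],"yaw": 0,"hand": 0.05},{"dp": [0,0,-38],"yaw": 0,"hand": 0.05},{"dp": [0,0,-44],"yaw": 0,"hand": 0.05},{"dp": [0,0,-50],"yaw": 0,"hand": 0.05},{"dp": [0,0,-56],"yaw": 0,"hand": 0.05},{"dp": [0,0,-62],"yaw": 0,"hand": 0.05},{"dp": [0,0,-68],"yaw": 0,"hand": 0.05},{"dp": [0,0,-74],"yaw": 0,"hand": 0.05},{"dp": [0,0,-80],"yaw": 0,"hand": 0.05},{"dp": [0,0,-80],"yaw": 0,"hand": 0.05},{"dp": [0,0,-80],"yaw": 0,"hand": 0.05}]'

```text
time: 32.9
ee_pos: [0.5675, -0.0473, 0.0383]
eef_rot: [[-1.0, -0.0, 0.014], [-0.014, 0.0, -1.0], [0.0, -1.0, -0.0]]
force: [-0.9, 0.4, -3.8]
width: 0.144
```

Run:
```python
from h import *
s=get_state(); print(s['width'],s['force'],s['ft_torque'],s['ee_pos'])
im,d=get_image('top'); cv2.imwrite('pics/t6c.png',cv2.resize(im[140:250,160:420,::-1],None,fx=3,fy=3,interpolation=cv2.INTER_CUBIC))
go(.5658,.1125,.038,90.87)
```

```text
0.14436697513218577 [-0.86938608  0.39731779 -3.81238098] [-0.09223461 -0.10351344  0.03410987] [ 0.56754128 -0.04731948  0.03828235]
dp [-0.5, 0.3, -160.1] yaw -0.001 cur [0.5675, -0.0476, 0.0383] head 90.8 rows 6
```

View pics/t6c.png

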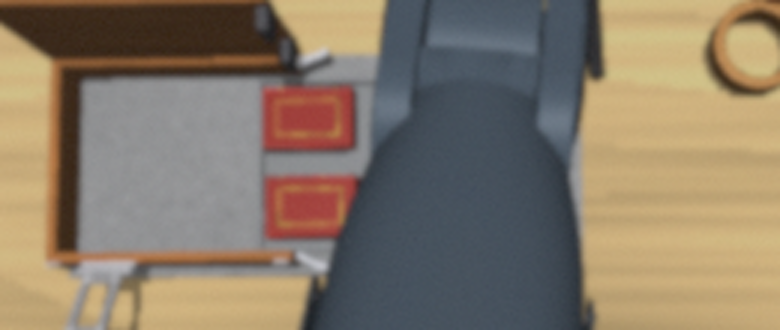

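Request:
jog_arm --increments '[{"dp": [0,0,-4],"yaw": 0,"hand": 0.05},{"dp": [0,0,-11],"yaw": 0,"hand": 0.05},{"dp": [0,0,-19],"yaw": 0,"hand": 0.05},{"dp": [0,0,-27],"yaw": 0,"hand": 0.05},{"dp": [0,0,-35],"yaw": 0,"hand": 0.05},{"dp": [0,0,-43],"yaw": 0,"hand": 0.05},{"dp": [0,0,-51],"yaw": 0,"hand": 0.05},{"dp": [0,0,-59],"yaw": 0,"hand": 0.05},{"dp": [0,0,-67],"yaw": 0,"hand": 0.05},{"dp": [0,0,-75],"yaw": 0,"hand": 0.05},{"dp": [0,0,-83],"yaw": 0,"hand": 0.05},{"dp": [0,0,-90],"yaw": 0,"hand": 0.05},{"dp": [0,0,-90],"yaw": 0,"hand": 0.05}]'

```text
time: 34.03
ee_pos: [0.5663, 0.0437, 0.0383]
eef_rot: [[-1.0, -0.0, 0.015], [-0.015, 0.001, -1.0], [0.0, -1.0, -0.001]]
force: [0.2, 0.6, -3.2]
width: 0.145
```

Run:
```python
from h import *
s=get_state(); print(s['width'],s['force'],s['ft_torque'],s['ee_pos'])
for n in ('top','scene'):
    im,d=get_image(n); save(n+'7.png',im)
    c=im[140:250,160:420,::-1] if n=='top' else im[120:320,250:500,::-1]
    cv2.imwrite('pics/%s7c.png'%n,cv2.resize(c,None,fx=3,fy=3,interpolation=cv2.INTER_CUBIC))
go(.5658,.1125,.038,90.87)
```

```text
0.14545282577536642 [ 0.15045082  0.61283898 -3.21816257] [-0.03835199 -0.02132935 -0.03088307] [0.56631808 0.04366717 0.03828507]
dp [-0.5, 0.3, -69.9] yaw -0.001 cur [0.5663, 0.0426, 0.0383] head 90.82 rows 4
```

View pics/top7c.png

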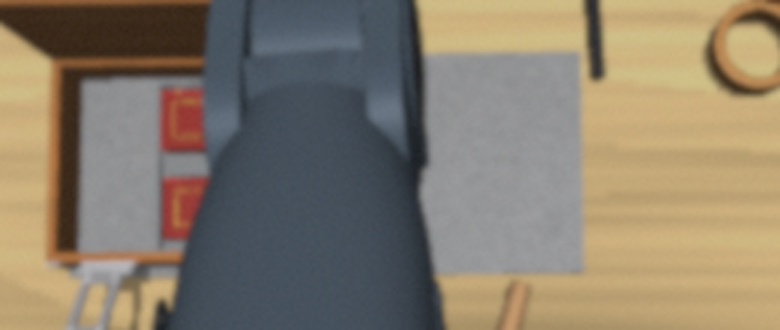

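View pics/scene7c.png

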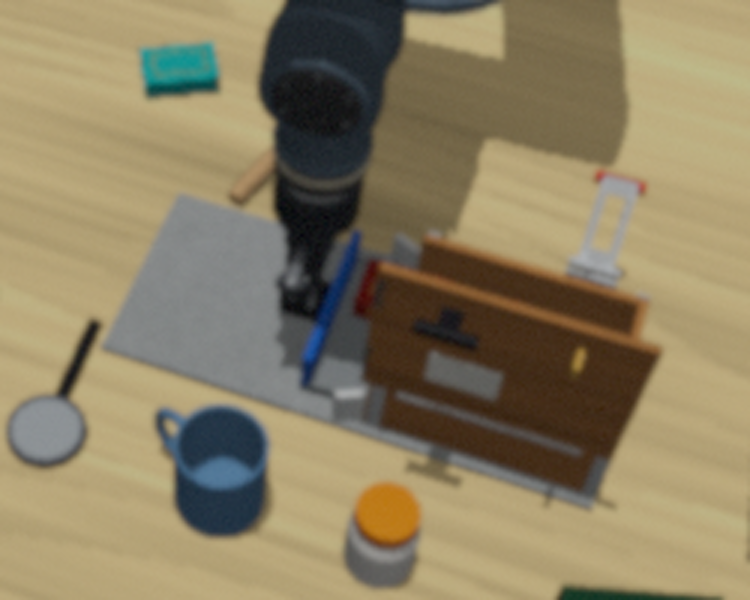

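Run:
```python
from h import *
p=camera_params('top'); im,d=get_image('top'); P=cloud(p,d); X,Y,z=[P[...,i] for i in range(3)]
m=(Y>-.05)&(Y<.12)&(z>.1)&(X>.4)
for lo,hi in ((.1,.2),(.2,.3),(.3,.4),(.4,.5),(.5,.7)):
    k=m&(z>lo)&(z<hi); print(lo,k.sum(), (X[k].max(),Y[k].min(),Y[k].max()) if k.any() else '')
k=(Y>.115)&(Y<.36)&(X>.62)&(X<.75)&(z>.1); print('lid',z[k].max(),X[k&(z>.22)].min(),X[k&(z>.22)].max(),Y[k].min())
```

```text
0.1 3 (np.float64(0.5740030701110431), np.float64(0.004310701061235253), np.float64(0.004887723793649892))
0.2 5 (np.float64(0.5638195410663945), np.float64(-0.00472367208962686), np.float64(0.0019649586646212913))
0.3 30 (np.float64(0.546515661492101), np.float64(-0.008313404477901805), np.float64(-0.0036080543330788417))
0.4 113 (np.float64(0.6218437346151262), np.float64(-0.015472449793706267), np.float64(0.07768680495639703))
0.5 10743 (np.float64(0.6196580249134697), np.float64(-0.03607043164841587), np.float64(0.09592400985214246))
lid 0.24784191504839392 0.6558765451670907 0.6928203569459905 0.1593276030442653
```

Request:
jog_arm --increments '[{"dp": [0,0,-4],"yaw": 0,"hand": 0.05},{"dp": [0,0,-11],"yaw": 0,"hand": 0.05},{"dp": [0,0,-19],"yaw": 0,"hand": 0.05},{"dp": [0,0,-27],"yaw": 0,"hand": 0.05},{"dp": [0,0,-35],"yaw": 0,"hand": 0.05},{"dp": [0,0,-43],"yaw": 0,"hand": 0.05},{"dp": [0,0,-50],"yaw": 0,"hand": 0.05},{"dp": [0,0,-56],"yaw": 0,"hand": 0.05},{"dp": [0,0,-61],"yaw": 0,"hand": 0.05},{"dp": [0,0,-64],"yaw": 0,"hand": 0.05},{"dp": [0,0,-66],"yaw": 0,"hand": 0.05},{"dp": [0,0,-66],"yaw": 0,"hand": 0.05}]'

```text
time: 35.18
ee_pos: [0.5655, 0.1086, 0.0383]
eef_rot: [[-1.0, -0.0, 0.014], [-0.014, 0.0, -1.0], [0.0, -1.0, -0.0]]
force: [-0.1, 1.4, -3.5]
width: 0.148
```

Request:
jog_arm --increments '[{"dp": [0,0,-1],"yaw": 0,"hand": 0.05},{"dp": [0,0,-2],"yaw": 0,"hand": 0.05},{"dp": [0,0,-2],"yaw": 0,"hand": 0.05}]'

```text
time: 35.43
ee_pos: [0.5654, 0.1099, 0.0383]
eef_rot: [[-1.0, -0.0, 0.013], [-0.013, -0.0, -1.0], [0.0, -1.0, 0.0]]
force: [0.2, 0.4, -2.8]
width: 0.151
```

Request:
jog_arm --increments '[{"dp": [0,0,-1],"yaw": 0,"hand": 0.05},{"dp": [0,0,-2],"yaw": 0,"hand": 0.05},{"dp": [0,0,-2],"yaw": 0,"hand": 0.05}]'

```text
time: 35.68
ee_pos: [0.5655, 0.1121, 0.0383]
eef_rot: [[-1.0, 0.0, 0.013], [-0.013, -0.0, -1.0], [-0.0, -1.0, 0.0]]
force: [-0.2, -0.1, -3.1]
width: 0.147
```

Request:
jog_arm --increments '[{"dp": [0,0,-1],"yaw": 0,"hand": 0.05},{"dp": [0,0,-2],"yaw": 0,"hand": 0.05},{"dp": [0,0,-2],"yaw": 0,"hand": 0.05}]'

```text
time: 35.93
ee_pos: [0.5654, 0.1143, 0.0383]
eef_rot: [[-1.0, -0.0, 0.013], [-0.013, 0.0, -1.0], [0.0, -1.0, -0.0]]
force: [0.2, -0.9, -2.6]
width: 0.144
```

Request:
jog_arm --increments '[{"dp": [0,0,-1],"yaw": 0,"hand": 0.05},{"dp": [0,0,-1],"yaw": 0,"hand": 0.05},{"dp": [0,0,-1],"yaw": 0,"hand": 0.05}]'

```text
time: 36.18
ee_pos: [0.5653, 0.1151, 0.0383]
eef_rot: [[-1.0, -0.0, 0.013], [-0.013, -0.0, -1.0], [0.0, -1.0, 0.0]]
force: [-0.7, -0.2, -2.1]
width: 0.148
```

Request:
jog_arm --increments '[{"dp": [0,0,-1],"yaw": 0,"hand": 0.05},{"dp": [0,0,-1],"yaw": 0,"hand": 0.05},{"dp": [0,0,-1],"yaw": 0,"hand": 0.05}]'

```text
time: 36.43
ee_pos: [0.565, 0.1153, 0.0382]
eef_rot: [[-1.0, -0.001, 0.013], [-0.013, -0.002, -1.0], [0.001, -1.0, 0.002]]
force: [-1.2, -5.1, -1.9]
width: 0.145
```

Run:
```python
from h import *
s=get_state(); print(s['width'],s['force'],s['ee_pos'])
im,d=get_image('wrist'); save('w20.png',im)
im,d=get_image('top'); cv2.imwrite('pics/top8c.png',cv2.resize(im[140:250,160:420,::-1],None,fx=3,fy=3,interpolation=cv2.INTER_CUBIC))
```

```text
0.14479373248277794 [-1.2248022  -5.07585005 -1.94244397] [0.56495307 0.11525285 0.03821002]
```

View pics/w20.png

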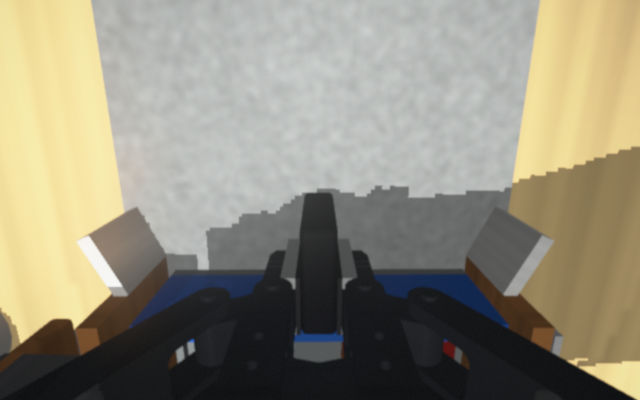

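View pics/top8c.png

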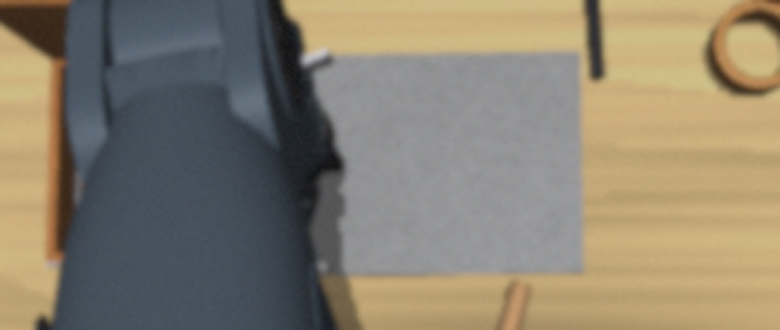

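Request:
jog_arm --increments '[{"dp": [0,0,-1],"yaw": 0,"hand": 0.05},{"dp": [0,0,-1],"yaw": 0,"hand": 0.05},{"dp": [0,0,-1],"yaw": 0,"hand": 0.05},{"dp": [0,0,0],"yaw": 0,"hand": 0.05},{"dp": [0,0,1],"yaw": 0,"hand": 0.4},{"dp": [0,0,1],"yaw": 0,"hand": 0.4},{"dp": [0,0,1],"yaw": 0,"hand": 0.4},{"dp": [0,0,1],"yaw": 0,"hand": 0.4},{"dp": [0,-30,1],"yaw": 0,"hand": 0.4},{"dp": [0,-70,1],"yaw": 0,"hand": 0.4},{"dp": [0,-110,1],"yaw": 0,"hand": 0.4},{"dp": [0,-150,1],"yaw": 0,"hand": 0.4},{"dp": [0,-190,1],"yaw": 0,"hand": 0.4},{"dp": [0,-230,1],"yaw": 0,"hand": 0.4},{"dp": [0,-270,1],"yaw": 0,"hand": 0.4},{"dp": [0,-270,-60],"yaw": 0,"hand": 0.8},{"dp": [0,-270,-60],"yaw": 0,"hand": 0.8},{"dp": [0,-270,-60],"yaw": 0,"hand": 0.8},{"dp": [0,-270,-60],"yaw": 0,"hand": 0.8}]'

```text
time: 38.12
ee_pos: [0.5644, 0.1772, 0.3083]
eef_rot: [[-1.0, 0.0, 0.016], [-0.016, 0.0, -1.0], [-0.0, -1.0, -0.0]]
force: [0.1, 0.1, 0.1]
width: 0.803
```

Run:
```python
from h import *
p=camera_params('wrist'); im,d=get_image('wrist'); save('w21.png',im)
for b in books('wrist',im,d): print('wr',np.round(b[:6],4),b[6])
P=cloud(p,d); X,Y,z=[P[...,i] for i in range(3)]
hsv=cv2.cvtColor(im,cv2.COLOR_RGB2HSV); h,s,v=[hsv[...,i].astype(int) for i in range(3)]
m=(h>105)&(h<125)&(s>120)&(z>.05)&(z<.06); q=P[m]; print(cv2.minAreaRect((q[:,:2]*1000).astype(np.float32)))
for x in (.5,.53,.56,.6):
    k=(abs(X-x)<.003)&(z>.016)&(z<.020)&(Y>.25); w=(abs(X-x)<.003)&(z>.062)&(z<.072)&(Y>.28); print(x,np.percentile(Y[k],[5,95]) if k.any() else None, Y[w].min() if w.any() else None)
print(get_state()['ee_pos'])
```

```text
wr [ 5.233000e-01  2.385000e-01  3.570000e-02  1.632539e+02  5.338300e+01
 -8.959570e+01] (np.int64(350), np.int64(201))
wr [ 5.23200e-01  1.96400e-01  3.62000e-02  5.06478e+01  2.66778e+01
 -8.80751e+01] (np.int64(352), np.int64(174))
wr [ 6.01300e-01  2.82900e-01  3.57000e-02  7.94449e+01  5.34553e+01
 -8.84860e+01] (np.int64(288), np.int64(238))
wr [ 5.23000e-01  2.79100e-01  3.60000e-02  5.01607e+01  2.68089e+01
 -8.82848e+01] (np.int64(349), np.int64(238))
wr [ 6.01500e-01  2.82900e-01  3.60000e-02  5.04219e+01  2.75364e+01
 -8.95742e+01] (np.int64(287), np.int64(240))
((563.9664306640625, 140.26560974121094), (154.84371948242188, 8.051424980163574), 0.9129787683486938)
0.5 [0.32991687 0.33105604] 0.3298951168389458
0.53 [0.33042045 0.3318982 ] 0.3299395589915254
0.56 [0.32699533 0.33183049] 0.33099111308060886
0.6 None 0.3310126160714734
[0.564385   0.17638804 0.30812996]
```

View pics/w21.png

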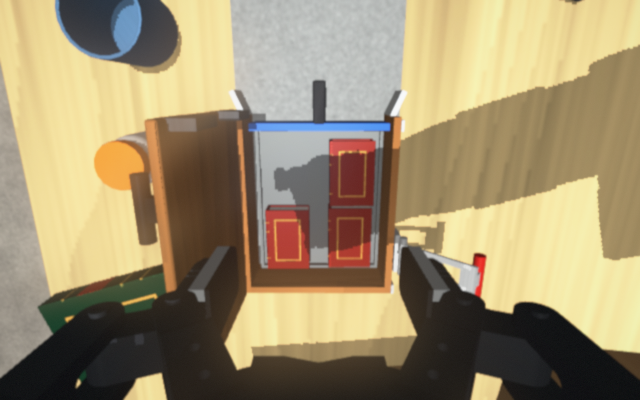

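The tray is home, with all three books inside it at px (352,173), (349,238) and (288,238). Next I'll rotate and go above the lid bar.

Run:
```python
from h import *
go(.700,.186,.31,.9)
```

```text
dp [-135.7, -1.9, -7.6] yaw 1.57 cur [0.5644, 0.1764, 0.3081] head 90.84 rows 15
```

Request:
jog_arm --increments '[{"dp": [-10,-10,-2],"yaw": 0.12,"hand": 0.9},{"dp": [-20,-10,-3],"yaw": 0.24,"hand": 0.9},{"dp": [-30,-10,-4],"yaw": 0.36,"hand": 0.9},{"dp": [-45,-10,-4],"yaw": 0.48,"hand": 0.9},{"dp": [-60,-10,-5],"yaw": 0.6,"hand": 0.9},{"dp": [-75,-10,-5],"yaw": 0.72,"hand": 0.9},{"dp": [-90,-10,-6],"yaw": 0.84,"hand": 0.9},{"dp": [-105,-10,-7],"yaw": 0.96,"hand": 0.9},{"dp": [-120,-10,-8],"yaw": 1.08,"hand": 0.9},{"dp": [-136,-10,-8],"yaw": 1.2,"hand": 0.9},{"dp": [-136,-10,-8],"yaw": 1.32,"hand": 0.9},{"dp": [-136,-10,-8],"yaw": 1.44,"hand": 0.9},{"dp": [-136,-10,-8],"yaw": 1.57,"hand": 0.9},{"dp": [-136,-10,-8],"yaw": 1.57,"hand": 0.9},{"dp": [-136,-10,-8],"yaw": 1.57,"hand": 0.9}]'

```text
time: 39.42
ee_pos: [0.7005, 0.185, 0.3181]
eef_rot: [[-0.017, -0.0, -1.0], [1.0, -0.0, -0.017], [-0.0, -1.0, 0.0]]
force: [-0.2, -0.3, 0.4]
width: 0.9
```

Run:
```python
from h import *
p=camera_params('wrist'); im,d=get_image('wrist'); save('w22.png',im); print(get_state()['ee_pos'])
P=cloud(p,d); X,Y,z=[P[...,i] for i in range(3)]
m=(z>.19)&(z<.235)&(X>.69)&(Y>.12)&(Y<.26)&(X<.74); q=P[m]; print(m.sum()); 
if m.sum()>10: print(cv2.minAreaRect((q[:,:2]*1000).astype(np.float32)),np.percentile(q[:,2],[5,50,95]))
m=(z>.235)&(z<.26)&(X>.6); q=P[m]; print('lid edge',cv2.minAreaRect((q[:,:2]*1000).astype(np.float32)),q[:,2].max())
go(.70,.186,.199,.9)
```

```text
[0.70048446 0.18515368 0.31823383]
124
((690.5969848632812, 186.1272735595703), (1.6864491701126099, 49.184364318847656), 0.7934363484382629) [0.21873735 0.21975724 0.22089145]
lid edge ((660.6759643554688, 231.49874877929688), (8.589018821716309, 217.08155822753906), 0.8038128614425659) 0.24605029642579315
dp [0.9, 119.2, 0.4] yaw 0.002 cur [0.7005, 0.1852, 0.3182] head 1.02 rows 5
```

View pics/w22.png

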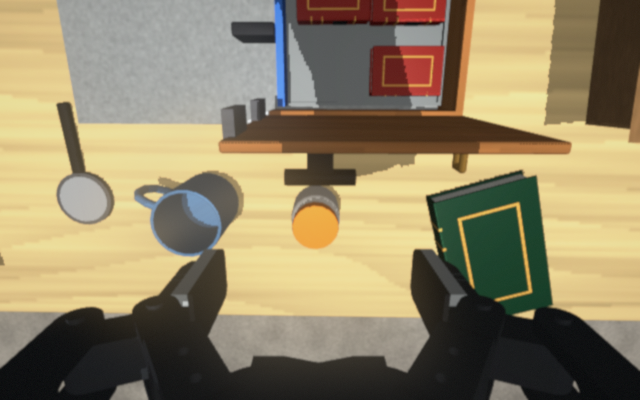

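Run:
```python
from h import *
p=camera_params('wrist'); im,d=get_image('wrist')
P=cloud(p,d); X,Y,z=[P[...,i] for i in range(3)]
m=(z>.2)&(z<.232)&(X>.672)&(Y>.12)&(Y<.26)&(X<.74); q=P[m]; print(m.sum(),cv2.minAreaRect((q[:,:2]*1000).astype(np.float32)),np.percentile(q[:,2],[5,50,95]))
m&=(abs(Y-.186)>.015); q=P[m]; print(m.sum(),cv2.minAreaRect((q[:,:2]*1000).astype(np.float32)),np.percentile(q[:,2],[5,50,95]))
```

```text
1475 ((681.82421875, 185.84205627441406), (19.258359909057617, 49.84770584106445), 1.0433741807937622) [0.21761872 0.22079768 0.22233322]
489 ((685.8329467773438, 185.91578674316406), (11.11909294128418, 49.908023834228516), 0.7081261873245239) [0.21644172 0.22080259 0.22234714]
```

Request:
jog_arm --increments '[{"dp": [1,0,10],"yaw": 0,"hand": 0.9},{"dp": [1,10,14],"yaw": 0,"hand": 0.9},{"dp": [1,40,14],"yaw": 0,"hand": 0.9},{"dp": [1,70,14],"yaw": 0,"hand": 0.9},{"dp": [1,100,14],"yaw": 0,"hand": 0.9},{"dp": [1,118,14],"yaw": 0,"hand": 0.9},{"dp": [1,118,14],"yaw": 0,"hand": 0.9},{"dp": [1,118,14],"yaw": 0,"hand": 0.9},{"dp": [1,118,14],"yaw": 0,"hand": 0.3},{"dp": [1,118,14],"yaw": 0,"hand": 0.3},{"dp": [1,118,14],"yaw": 0,"hand": 0.3},{"dp": [1,118,14],"yaw": 0,"hand": 0.3},{"dp": [1,118,14],"yaw": 0,"hand": 0.3},{"dp": [1,118,14],"yaw": 0,"hand": 0.3},{"dp": [1,118,14],"yaw": 0,"hand": 0.3}]' --grip_force 40

```text
time: 40.77
ee_pos: [0.6877, 0.1857, 0.2028]
eef_rot: [[-0.014, 0.004, -1.0], [1.0, -0.001, -0.014], [-0.001, -1.0, -0.004]]
force: [1.3, -4.3, 5.2]
width: 0.571
```

Run:
```python
from h import *
s=get_state(); print(s['force'],s['width'],s['ee_pos'])
f=np.arctan2(26,145); a0=1.614
for a in list(np.linspace(a0,0,20)): print(round(a,2), round(-147.5*(np.sin(a+f)-np.sin(a0+f))), round(147.5*(-np.cos(a0+f)+np.cos(a+f))))
```

```text
[ 1.32582295 -4.28526567  5.2393109 ] 0.5709969483949323 [0.68770795 0.18567901 0.20283594]
1.61 0 0
1.53 -2 12
1.44 -3 25
1.36 -3 37
1.27 -3 50
1.19 -1 62
1.1 3 74
1.02 7 86
0.93 12 98
0.85 18 109
0.76 25 119
0.68 32 129
0.59 41 138
0.51 50 146
0.42 60 154
0.34 71 160
0.25 82 166
0.17 94 171
0.08 106 175
0.0 118 177
```

Request:
jog_arm --increments '[{"dp": [0,-2,12],"yaw": 0,"hand": 0.3},{"dp": [0,-3,25],"yaw": 0,"hand": 0.3},{"dp": [0,-3,37],"yaw": 0,"hand": 0.3},{"dp": [0,-3,50],"yaw": 0,"hand": 0.3},{"dp": [0,-1,62],"yaw": 0,"hand": 0.3},{"dp": [0,3,74],"yaw": 0,"hand": 0.3},{"dp": [0,7,86],"yaw": 0,"hand": 0.3},{"dp": [0,12,98],"yaw": 0,"hand": 0.3},{"dp": [0,18,109],"yaw": 0,"hand": 0.3},{"dp": [0,25,119],"yaw": 0,"hand": 0.3},{"dp": [0,32,129],"yaw": 0,"hand": 0.3},{"dp": [0,41,138],"yaw": 0,"hand": 0.3},{"dp": [0,50,146],"yaw": 0,"hand": 0.3},{"dp": [0,60,154],"yaw": 0,"hand": 0.3},{"dp": [0,71,160],"yaw": 0,"hand": 0.3},{"dp": [0,82,166],"yaw": 0,"hand": 0.3},{"dp": [0,94,171],"yaw": 0,"hand": 0.3},{"dp": [0,106,175],"yaw": 0,"hand": 0.3},{"dp": [0,117,177],"yaw": 0,"hand": 0.3},{"dp": [0,117,177],"yaw": 0,"hand": 0.3}]'

```text
time: 42.43
ee_pos: [0.5079, 0.1833, 0.0826]
eef_rot: [[-0.015, -0.002, -1.0], [1.0, -0.002, -0.015], [-0.002, -1.0, 0.002]]
force: [-7.1, -4.1, 0.5]
width: 0.567
```

Request:
jog_arm --increments '[{"dp": [0,1,0],"yaw": 0,"hand": 0.3},{"dp": [0,1,0],"yaw": 0,"hand": 0.3}]'

```text
time: 42.6
ee_pos: [0.5079, 0.1833, 0.0827]
eef_rot: [[-0.014, -0.003, -1.0], [1.0, -0.002, -0.014], [-0.002, -1.0, 0.003]]
force: [-7.9, -4.4, 0.1]
width: 0.57
```

Run:
```python
from h import *
s=get_state(); print(s['force'],s['width'],s['ee_pos'])
im,d=get_image('wrist'); save('w23.png',im)
im,d=get_image('scene'); cv2.imwrite('pics/s8c.png',cv2.resize(im[120:320,250:500,::-1],None,fx=3,fy=3,interpolation=cv2.INTER_CUBIC))
```

```text
[-7.89812137 -4.39347558  0.1376637 ] 0.5697543423681942 [0.50790646 0.18328961 0.08268529]
```

View pics/s8c.png

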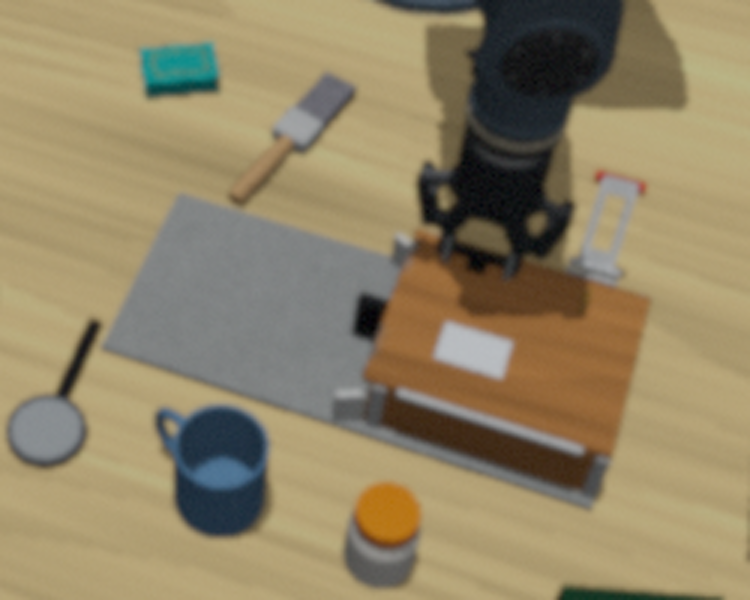

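View pics/w23.png

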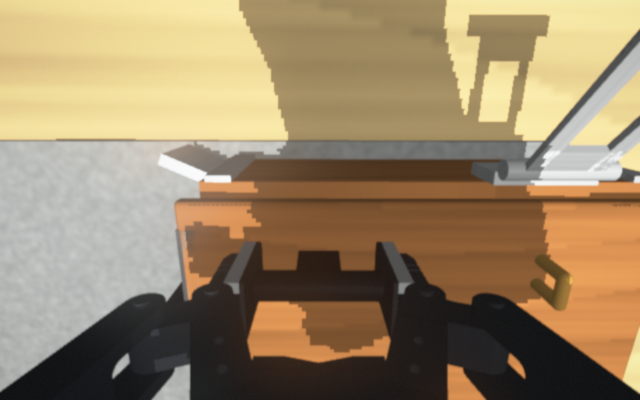

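Request:
jog_arm --increments '[{"dp": [0,2,-1],"yaw": 0,"hand": 0.3},{"dp": [0,4,-1],"yaw": 0,"hand": 0.3},{"dp": [0,4,-1],"yaw": 0,"hand": 0.3}]'

```text
time: 42.95
ee_pos: [0.5076, 0.1833, 0.0787]
eef_rot: [[-0.014, -0.005, -1.0], [1.0, -0.002, -0.014], [-0.002, -1.0, 0.005]]
force: [-12.9, -3.5, 3.5]
width: 0.571
```

Request:
jog_arm --increments '[{"dp": [0,0,1],"yaw": 0,"hand": 0.9},{"dp": [0,0,1],"yaw": 0,"hand": 0.9},{"dp": [0,0,1],"yaw": 0,"hand": 0.9},{"dp": [0,0,1],"yaw": 0,"hand": 0.9},{"dp": [0,-30,1],"yaw": 0,"hand": 0.9},{"dp": [0,-70,1],"yaw": 0,"hand": 0.9},{"dp": [0,-110,1],"yaw": 0,"hand": 0.9},{"dp": [0,-170,30],"yaw": 0,"hand": 0.9},{"dp": [0,-170,30],"yaw": 0,"hand": 0.9},{"dp": [0,-170,30],"yaw": 0,"hand": 0.9},{"dp": [0,-170,30],"yaw": 0,"hand": 0.9}]'

```text
time: 43.87
ee_pos: [0.4812, 0.1842, 0.2501]
eef_rot: [[-0.015, 0.004, -1.0], [1.0, 0.001, -0.015], [0.001, -1.0, -0.004]]
force: [0.1, -0.1, -0.5]
width: 0.9
```

Run:
```python
from h import *
p=camera_params('wrist'); im,d=get_image('wrist'); save('w24.png',im)
P=cloud(p,d); X,Y,z=[P[...,i] for i in range(3)]
for x in (.49,.53,.56,.6,.64):
    m=(abs(X-x)<.004)&(z>.06)&(z<.1)&(Y>.15)&(Y<.26); print(x,np.median(z[m]))
m=(z>.095)&(z<.107)&(Y<.23)&(X<.54)&(X>.48)&(Y>.14); q=P[m]; print('lidbar',cv2.minAreaRect((q[:,:2]*1000).astype(np.float32)),np.percentile(q[:,2],95))
hsv=cv2.cvtColor(im,cv2.COLOR_RGB2HSV); h,s,v=[hsv[...,i].astype(int) for i in range(3)]
m=((h<8)|(h>172))&(s>150)&(z>.08)&(z<.16)&(X<.46); q=P[m]
print(m.sum()); 
if m.sum()>9: print('hasp',cv2.minAreaRect((q[:,:2]*1000).astype(np.float32)),np.percentile(q[:,2],[5,50,95]))
go(.393,.282,.2,.9)
```

```text
0.49 0.07617381833507952
0.53 0.07621861929934626
0.56 0.0762279052017173
0.6 0.07661385882106614
0.64 0.0762106100678917
lidbar ((508.4410400390625, 183.35302734375), (11.055655479431152, 49.49839782714844), 0.6421128511428833) 0.10477447296641348
847
hasp ((400.76971435546875, 281.69970703125), (10.227309226989746, 46.520904541015625), 0.9112980961799622) [0.12792199 0.13071686 0.13228917]
dp [99.3, 48.5, 86.5] yaw -0.001 cur [0.4809, 0.184, 0.2486] head 0.83 rows 6
```

View pics/w24.png

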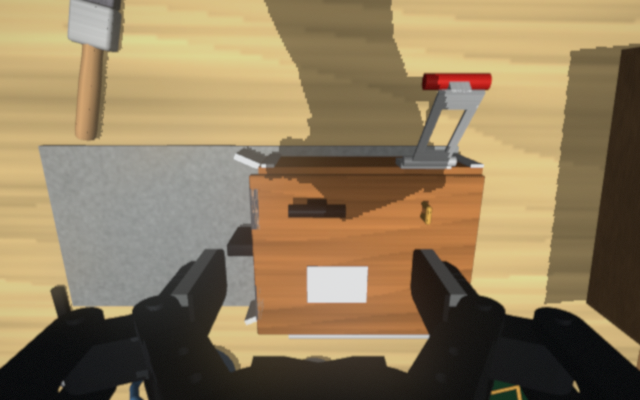

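Request:
jog_arm --increments '[{"dp": [40,10,32],"yaw": 0,"hand": 0.9},{"dp": [75,20,60],"yaw": 0,"hand": 0.9},{"dp": [99,50,79],"yaw": 0,"hand": 0.9},{"dp": [99,80,79],"yaw": 0,"hand": 0.9},{"dp": [99,105,79],"yaw": 0,"hand": 0.9},{"dp": [99,125,79],"yaw": 0,"hand": 0.9},{"dp": [99,139,79],"yaw": 0,"hand": 0.9},{"dp": [99,139,79],"yaw": 0,"hand": 0.9},{"dp": [99,139,79],"yaw": 0,"hand": 0.9},{"dp": [99,139,79],"yaw": 0,"hand": 0.3},{"dp": [99,139,79],"yaw": 0,"hand": 0.3},{"dp": [99,139,79],"yaw": 0,"hand": 0.3},{"dp": [99,139,79],"yaw": 0,"hand": 0.3},{"dp": [99,139,79],"yaw": 0,"hand": 0.3},{"dp": [99,139,79],"yaw": 0,"hand": 0.3},{"dp": [99,139,79],"yaw": 0,"hand": 0.3}]' --grip_force 40

```text
time: 45.25
ee_pos: [0.4002, 0.2818, 0.1096]
eef_rot: [[-0.014, 0.0, -1.0], [1.0, 0.001, -0.014], [0.001, -1.0, -0.0]]
force: [-0.6, -0.0, 1.6]
width: 0.525
```

Run:
```python
from h import *
s=get_state(); print(s['force'],s['width'],s['ee_pos'])
im,d=get_image('wrist'); save('w25.png',im)
f=np.arctan2(14,78); a0=2.375
for a in np.linspace(a0,0,20): print(round(a,2), round(-79.2*(np.sin(a+f)-np.sin(a0+f))), round(79.2*(np.cos(a0+f)-np.cos(a+f))))
```

```text
[-0.60449457 -0.02766373  1.56068263] 0.5249828569602198 [0.40023952 0.28184001 0.10962107]
2.38 0 0
2.25 -8 -6
2.12 -15 -13
2.0 -21 -21
1.88 -26 -29
1.75 -30 -38
1.62 -33 -48
1.5 -35 -57
1.38 -35 -67
1.25 -34 -77
1.12 -32 -87
1.0 -29 -96
0.88 -25 -105
0.75 -19 -113
0.62 -13 -121
0.5 -6 -128
0.38 2 -133
0.25 11 -138
0.12 20 -141
0.0 30 -144
```

View pics/w25.png

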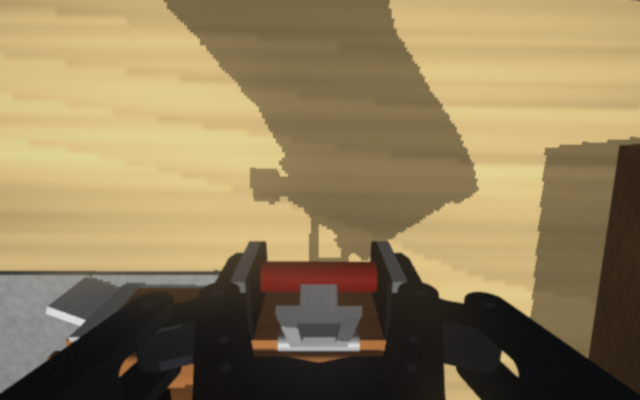

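Request:
jog_arm --increments '[{"dp": [0,-8,-6],"yaw": 0,"hand": 0.3},{"dp": [0,-15,-13],"yaw": 0,"hand": 0.3},{"dp": [0,-21,-21],"yaw": 0,"hand": 0.3},{"dp": [0,-26,-29],"yaw": 0,"hand": 0.3},{"dp": [0,-30,-38],"yaw": 0,"hand": 0.3},{"dp": [0,-33,-48],"yaw": 0,"hand": 0.3},{"dp": [0,-35,-57],"yaw": 0,"hand": 0.3},{"dp": [0,-35,-67],"yaw": 0,"hand": 0.3},{"dp": [0,-34,-77],"yaw": 0,"hand": 0.3},{"dp": [0,-32,-87],"yaw": 0,"hand": 0.3},{"dp": [0,-29,-96],"yaw": 0,"hand": 0.3},{"dp": [0,-25,-105],"yaw": 0,"hand": 0.3},{"dp": [0,-19,-113],"yaw": 0,"hand": 0.3},{"dp": [0,-13,-121],"yaw": 0,"hand": 0.3},{"dp": [0,-6,-128],"yaw": 0,"hand": 0.3},{"dp": [0,2,-133],"yaw": 0,"hand": 0.3},{"dp": [0,11,-138],"yaw": 0,"hand": 0.3},{"dp": [0,20,-141],"yaw": 0,"hand": 0.3},{"dp": [0,30,-143],"yaw": 0,"hand": 0.3},{"dp": [0,30,-143],"yaw": 0,"hand": 0.3}]'

```text
time: 46.97
ee_pos: [0.5483, 0.2839, 0.0803]
eef_rot: [[-0.012, 0.008, -1.0], [1.0, 0.001, -0.012], [0.001, -1.0, -0.008]]
force: [10.7, -0.9, 5.9]
width: 0.526
```

Request:
jog_arm --increments '[{"dp": [0,1,0],"yaw": 0,"hand": 0.3},{"dp": [0,1,0],"yaw": 0,"hand": 0.3}]'

```text
time: 47.13
ee_pos: [0.5483, 0.2839, 0.0805]
eef_rot: [[-0.012, 0.009, -1.0], [1.0, 0.001, -0.012], [0.001, -1.0, -0.009]]
force: [10.0, -0.5, 5.3]
width: 0.523
```

Run:
```python
from h import *
s=get_state(); print(s['force'],s['width'],s['ee_pos'])
im,d=get_image('wrist'); save('w26.png',im)
```

```text
[10.01390548 -0.5464168   5.34647304] 0.5227971969335028 [0.54827344 0.28388501 0.08054414]
```

View pics/w26.png

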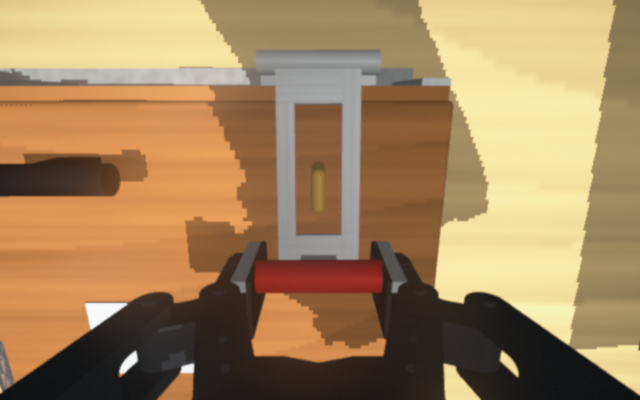

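Request:
jog_arm --increments '[{"dp": [0,1,0],"yaw": 0,"hand": 0.3},{"dp": [0,1,0],"yaw": 0,"hand": 0.9},{"dp": [0,1,0],"yaw": 0,"hand": 0.9},{"dp": [0,1,0],"yaw": 0,"hand": 0.9},{"dp": [0,1,0],"yaw": 0,"hand": 0.9},{"dp": [0,-30,0],"yaw": 0,"hand": 0.9},{"dp": [0,-70,0],"yaw": 0,"hand": 0.9},{"dp": [0,-110,0],"yaw": 0,"hand": 0.9},{"dp": [-40,-170,30],"yaw": 0,"hand": 0.9},{"dp": [-70,-170,60],"yaw": 0,"hand": 0.9},{"dp": [-70,-170,60],"yaw": 0,"hand": 0.9},{"dp": [-70,-170,60],"yaw": 0,"hand": 0.9},{"dp": [-70,-170,60],"yaw": 0,"hand": 0.9}]'

```text
time: 48.27
ee_pos: [0.4838, 0.2122, 0.2497]
eef_rot: [[-0.013, 0.002, -1.0], [1.0, 0.001, -0.013], [0.001, -1.0, -0.002]]
force: [0.9, -0.2, -0.6]
width: 0.9
```

Run:
```python
from h import *
p=camera_params('wrist'); im,d=get_image('wrist'); save('w27.png',im)
P=cloud(p,d); X,Y,z=[P[...,i] for i in range(3)]
for x in (.50,.53,.56,.6,.64):
    m=(abs(X-x)<.004)&(z>.06)&(z<.09)&(Y>.15)&(Y<.24); print(x,np.median(z[m]))
hsv=cv2.cvtColor(im,cv2.COLOR_RGB2HSV); h,s,v=[hsv[...,i].astype(int) for i in range(3)]
m=((h<8)|(h>172))&(s>150)&(z>.08)&(z<.16)&(X<.6); q=P[m]
print('hasp',cv2.minAreaRect((q[:,:2]*1000).astype(np.float32)),np.percentile(q[:,2],[5,50,95]))
im,d=get_image('top'); save('t9.png',im)
im,d=get_image('scene'); save('s9.png',im)
```

```text
0.5 0.07628094100721766
0.53 0.0762745134484169
0.56 0.07623744164015567
0.6 0.07664493720151941
0.64 0.07628461286363186
hasp ((541.1651000976562, 283.9408874511719), (10.173859596252441, 46.429100036621094), 0.8501607775688171) [0.10681201 0.11083706 0.11259227]
```

View pics/w27.png

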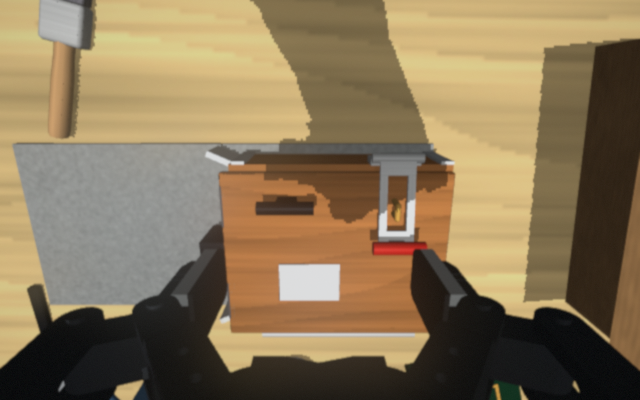

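View pics/s9.png

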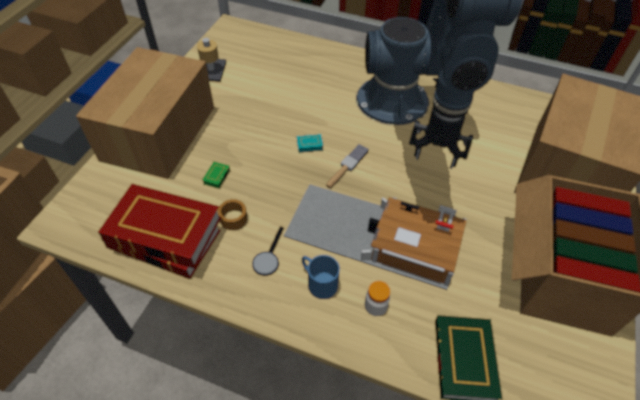

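The hasp bar is about 7 mm (0.09 rad) above flat, so I'll press it down with shut fingers.

Request:
jog_arm --increments '[{"dp": [35,30,-30],"yaw": 0,"hand": 0},{"dp": [71,60,-59],"yaw": 0,"hand": 0},{"dp": [71,90,-59],"yaw": 0,"hand": 0},{"dp": [71,115,-59],"yaw": 0,"hand": 0},{"dp": [71,115,-59],"yaw": 0,"hand": 0},{"dp": [71,115,-59],"yaw": 0,"hand": 0},{"dp": [71,120,-59],"yaw": 0,"hand": 0},{"dp": [71,126,-59],"yaw": 0,"hand": 0},{"dp": [71,132,-59],"yaw": 0,"hand": 0},{"dp": [71,136,-59],"yaw": 0,"hand": 0},{"dp": [71,139,-59],"yaw": 0,"hand": 0},{"dp": [71,142,-59],"yaw": 0,"hand": 0},{"dp": [71,145,-59],"yaw": 0,"hand": 0},{"dp": [71,145,-59],"yaw": 0,"hand": 0}]'

```text
time: 49.58
ee_pos: [0.5418, 0.2845, 0.1028]
eef_rot: [[-0.014, -0.001, -1.0], [1.0, -0.0, -0.014], [-0.0, -1.0, 0.001]]
force: [0.3, -0.3, 0.1]
width: -0.001
```

Run:
```python
from h import *
s=get_state(); print(s['force'],s['width'],s['ee_pos'])
im,d=get_image('wrist'); save('w28.png',im)
```

```text
[ 0.25936315 -0.27579303  0.06375871] -0.0009921700705053796 [0.54183347 0.28447256 0.10283862]
```

View pics/w28.png

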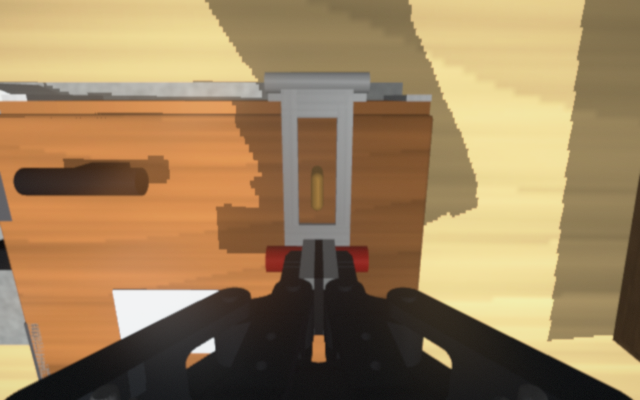

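Tip on the bar, with no resistance left yet. I'll press in 1 mm steps.

Request:
jog_arm --increments '[{"dp": [0,1,0],"yaw": 0,"hand": 0},{"dp": [0,2,0],"yaw": 0,"hand": 0},{"dp": [0,2,0],"yaw": 0,"hand": 0}]'

```text
time: 49.88
ee_pos: [0.5422, 0.2847, 0.1019]
eef_rot: [[-0.014, 0.001, -1.0], [1.0, 0.0, -0.014], [0.0, -1.0, -0.001]]
force: [-1.1, -0.5, 4.4]
width: 0.005
```

Request:
jog_arm --increments '[{"dp": [0,1,0],"yaw": 0,"hand": 0},{"dp": [0,2,0],"yaw": 0,"hand": 0},{"dp": [0,2,0],"yaw": 0,"hand": 0}]'

```text
time: 50.13
ee_pos: [0.5423, 0.2848, 0.1014]
eef_rot: [[-0.014, 0.002, -1.0], [1.0, 0.001, -0.014], [0.001, -1.0, -0.002]]
force: [-4.6, -2.5, 16.9]
width: -0.002
```

Firm stop at 0.1014 with 17 N, so it is flat. I'll retract straight up and check.

Request:
jog_arm --increments '[{"dp": [0,-10,0],"yaw": 0,"hand": 0},{"dp": [0,-40,0],"yaw": 0,"hand": 0},{"dp": [0,-80,0],"yaw": 0,"hand": 0},{"dp": [-35,-120,30],"yaw": 0,"hand": 0},{"dp": [-70,-150,60],"yaw": 0,"hand": 0.5},{"dp": [-70,-150,60],"yaw": 0,"hand": 0.5},{"dp": [-70,-150,60],"yaw": 0,"hand": 0.5},{"dp": [-70,-150,60],"yaw": 0,"hand": 0.5}]'

```text
time: 50.8
ee_pos: [0.4831, 0.2134, 0.2512]
eef_rot: [[-0.013, 0.003, -1.0], [1.0, 0.001, -0.013], [0.001, -1.0, -0.003]]
force: [0.1, 0.7, 0.1]
width: 0.501
```

Run:
```python
from h import *
p=camera_params('wrist'); im,d=get_image('wrist'); save('w29.png',im); print(get_state()['force'])
P=cloud(p,d); X,Y,z=[P[...,i] for i in range(3)]
for x in (.50,.53,.56,.6,.64):
    m=(abs(X-x)<.004)&(z>.06)&(z<.09)&(Y>.15)&(Y<.24); print(x,np.median(z[m]))
hsv=cv2.cvtColor(im,cv2.COLOR_RGB2HSV); h,s,v=[hsv[...,i].astype(int) for i in range(3)]
m=((h<8)|(h>172))&(s>150)&(z>.08)&(z<.16)&(X<.6); q=P[m]
print('hasp',cv2.minAreaRect((q[:,:2]*1000).astype(np.float32)),np.percentile(q[:,2],[5,50,95]))
im,d=get_image('top'); save('t10.png',im)
```

```text
[ 0.28169762 -0.39410828  0.21663891]
0.5 0.07630755597820055
0.53 0.07621769307385176
0.56 0.07630709090445598
0.6 0.07673689961241437
0.64 0.07622125451984213
hasp ((543.9998779296875, 284.5851745605469), (10.919304847717285, 44.61037063598633), 0.9374257922172546) [0.09658702 0.10093166 0.10265137]
```

View pics/t10.png

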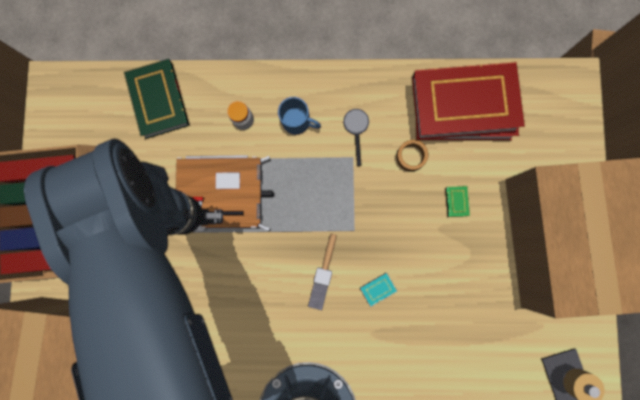

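View pics/w29.png

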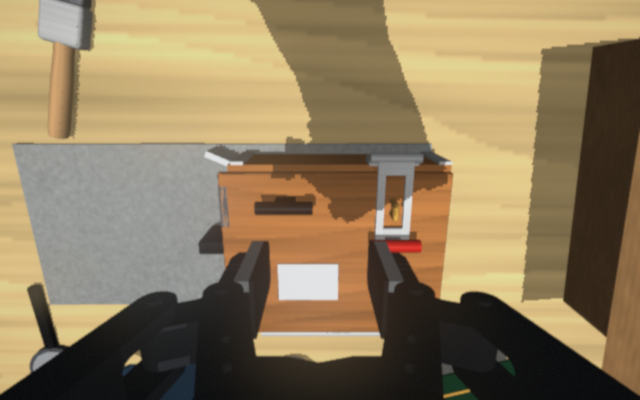

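```bash
python3 -c "
from cell import *
print(job_done())"
```

```text
the job is handed in; nothing more can be done
None
```

The job is done and handed in at about 51 s: the three red pocket volumes are in the tray, and the tray is home in the shut and hasped case. `job_done` reports no verdict, so what follows rests on my own measurements.

- **Order:** I swung the hasp back to about 2.4 rad and raised the lid to about 1.61 rad. I then laid the books flat in the tray on its board, slid the tray in, shut the lid and folded the hasp down.
- **Tray:** it met the back wall with a 5 N contact. A look from above before closing the lid showed it home, with all three books flat inside. Two of them lie end to end with only about 2 mm between them.
- **Lid:** its top face reads 76 mm across its whole width, which is shut.
- **Hasp:** the first fold left the bar about 9 mm high, so I pressed it down with shut fingers to a firm 17 N stop. The bar top now reads 102.6 mm, against 102 mm expected for flat.
- **Rest of the bench:** the green and turquoise look-alikes, tape roll, mug, glue, brush, magnifier and large books look unmoved in the last top view. The arm is clear of everything, with the wrist force near zero.

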